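Lock the bath filter's ring with a pin spanner

ROBOT

A 7-joint arm with a two-finger parallel gripper is mounted at the origin on a cart in front of the work surface, level with it; the furniture and walls round the work are solid. World frame = base frame: x ahead of the robot, y to its left, z up, the work surface at z = 0. Lengths are in m, angles in rad, forces in N, time in s.
With the tool pointing down it reaches from about 0.4 to 0.875 m from the base axis. Payload 19.3 kg.
Tool frame: the origin (TCP) lies on the centre line of the jaws, within the pads' length; the fingertips stand 25 mm ahead of it and the grasp point (between the pads) lies 6 mm ahead of it (tips_ahead is the distance from the TCP to the fingertips, in m); z points along the fingers, y is the direction in which the jaws open and shut (so a half turn about z gives the same grasp; the last joint's range is limited). The gripper opens to 85 mm and grips with 20 to 120 N. Pads are 22 mm wide; open, the fingers measure 114 mm over their backs; the gripper's body (76 mm by 85 mm) begins 54 mm behind the grasp point. The pads swing forward as they close: fully open they stand 13 mm farther back than shut.
Start: joints at [1.264, 0.521, -0.036, 1.599, 0.021, 1.021, -0.113], TCP at [0.147, -0.608, 0.256] pointing down, gripper open.
Joint ranges: [-2.91, 2.91], [-0.3, 2.13], [-1.5, 1.42], [0.17, 2.43], [-1.26, 4.41], [0.16, 1.93], [-2.52, 2.52]. Speed limits (rad/s): [1.89, 1.89, 2.39, 2.39, 3.01, 3.01, 3.01].

INTERFACE

Orientations are given as [roll, pitch, yaw] about the fixed x, y, z axes, in that order (R = Rz(yaw) Ry(pitch) Rx(roll)).
In Python, from workcell import observe, grab_frame, job_done, outline_of, tips_ahead gives the robot as it stands. The module is installed in compiled form; this text tells all that it offers.
- The arm moves only by the tool move_arm, never from a script. Its argument "motion" is a list of rows, each a list of 2 entries, a list of its own where there are three numbers: the shift along the world's x, y, z in mm, then the turn, a rotation vector about the world's x, y, z in rad. A call has 1 to 12 rows; each row is the pose to reach, as a shift and turn from the pose commanded when the call began; what a row does not reach only later rows make up. A row lasts 1/8 s, in which the tool goes at most 62.5 mm and 10.7 degrees, less where a joint would pass 70% of its speed; a pose out of reach is approached as far as the arm can. A call with a gripper value outside its range is refused whole. "jaw" is the finger opening in mm, from 0 to 85.4, set as the call begins (left out, the last holds). The fingers move at their own pace and stop on an object; "grip_force" is the grip in N (left out, the last holds). Time passes only in rows, so rows that repeat a pose let the fingers close. It gives the time, the measured TCP pose, the force and the opening at its end, in the units of the state.
- observe(): the state, without advancing time (a new reading comes with each control period).
- grab_frame(name): name is "scene" or "top" or "wrist"; returns a dict with "frame" (420x560x3 uint8, red, green, blue), "fx", "fy", "cx", "cy" (pixels), "T" (4x4, takes a point from camera to world coordinates); the wrist camera has in their place "mount" (4x4, takes a point from camera to tool coordinates, whose origin is the TCP and whose axes are the flange's). Camera axes: x right, y down, z forward; pixel columns grow to the right and rows downward; lengths in m; the calibration is good to about 2 mm. A picture is of the moment at which its call begins: read the wrist's pose just before it. There is no depth.
- job_done(): hands the job in, once; it reports no verdict.
Trained networks look in the newest picture that a camera, given by its name, has taken for a name from the list of things; names that differ only in an ending like _2 or _b are one class to them, and where a whole thing is asked for, a point or a joint stands for the part that bears it (a point fixed in the world has none). Each returns a list of dicts, best first, with "score" (0 to 1); they miss things now and then, are a little off and sometimes report something else, mostly with a low value. They report only what shows in the picture. A call takes as long as a camera call.
- outline_of(label, camera): "pixels" (420x560 bool, what is visible of it) and "pixel" ([column, row] in pixels, amid what is visible of it).
The state is a dict: "clock": time; "qpos": joint angles; "qd": joint speeds; "joint_efforts": joint torques, N m; "position": TCP position; "tool_rot": TCP orientation; "force": force on the tool from outside, world axes, zero at the start; "moment": the same for the moment, N m; "grip_width": finger opening in m.
Only numpy, scipy, OpenCV 4.12 (cv2) and the standard library are available. Lean on these libraries where they do the work, as an engineer would, in place of code of your own. Each camera call takes 0.05 s, during which the arm holds its last target.

TASK

The plating bath's filter has a fresh cartridge and has to be locked. Push the filter housing square and flush into the corner of the wooden bench stop so that it cannot twist, then put both pins of the pin spanner into the two holes of the blue lock ring and, with the spanner alone, turn the ring clockwise as far as it goes, until its white mark meets the green one. Lay the spanner back down on the worktop, off the housing, leave the housing seated in the corner, and do not disturb the jar, spray can, tape or tin.

Things in the scene. Friction and masses are not known exactly. Their poses are not given: they have to be found in the camera images.
- bench_stop: Bench stop: two wooden battens, 22 mm wide, 26 mm high, fixed to the worktop at a right angle. Origin: inner corner, at worktop level. The far batten's face is the plane x = 0 and runs 140 mm along -y; the left one's is the plane y = 0 and runs 140 mm along -x. x points roughly away from the robot, y to its left; the housing belongs at x < 0, y < 0.
- filter_housing: Filter housing, loose, 0.65 to 1.0 kg. Origin: centre of its underside; z up. Foot: grey block 100 x 100 mm, 32 mm high, sides square to its x and y; above it a round neck (diameter 79) and shoulder (diameter 98, 50 to 60 mm up). Seated, its +x and +y sides touch the stop: origin at (-50, -50) mm in the stop's frame, axes parallel. Out of the corner it tends to twist along with the ring.
- hose_tails (a point): Point 40 mm above the worktop on the housing's axis, axes as the housing's: two yellow-capped hose tails stick out at this height (33 to 49 mm up) on the +x and +y sides, to 65 mm from the axis, passing above the stop.
- lock_ring (a joint): Blue lock ring's angle about the vertical axis through the housing's centre, rad: 0 open (its white mark at the red mark), growing clockwise seen from above to 1.05 at the end stop, locked (white at green). Starts at 0 to 0.25, stays where left; stiff, about 0.35 N m of friction. 86 mm across, 14 mm thick; two through holes 11 mm in diameter, 30 mm either side of the axis.
- ring_centre (a point): Point on the ring's axis at its top face, 74 mm above the worktop. Its frame turns with the ring: holes on its +y and -y sides, white mark on -x, z up. With the spanner's axes parallel to these the pins fit and the handle points to -x, roughly to the robot (half a turn round fits too). A brass screw in the middle, 15 mm across, stands 7 mm above the ring; the spanner's open head clears it.
- hole_left (a point): Hole of the ring on its +y side: the centre of the hole's bottom, 14 mm below the ring's top face.
- hole_right (a point): Hole of the ring on its -y side: the centre of the hole's bottom, 14 mm below the ring's top face.
- pin_spanner: Pin spanner, loose, 0.16 kg, 174 mm long. Origin: midway between the two pin tips; x from handle to head, y across the head, z up. Steel pins point down: 8 mm thick, tips tapered, 12 mm long, at y = +30 and -30 mm. Crescent head 12 to 19 mm above the tips, 75 mm across, open in the middle (45 mm). It lies level on the worktop on pin tips and grip, pins down, origin at worktop level.
- spanner_grip (a point): Where to hold the spanner, near its centre of mass: middle of the orange grip, 100 mm behind the pins (x = -100 mm in the spanner's frame) and 13 mm above pin tip level. The grip is a bar 18 mm wide (y), 26 mm high (0 to 26 mm above pin tip level) and 88 mm long (x), with upright sides.
- pin_left (a point): Tip of the spanner's pin on its +y side. With the pins home in the ring it is 2 mm above the hole's bottom.
- pin_right (a point): Tip of the spanner's pin on its -y side.
- rectifier: Fixed power supply in a metal box with a black front, between the spanner's and the housing's places: 301 mm deep (x), 408 mm wide (y), 163 mm high. Origin: centre of its underside. Carry things over it or round its front.
- paint_jar: Bystander: screw-cap paint jar, 48 mm across, 66 mm high, standing behind the stop. Origin: centre of its underside.
- spray_can: Bystander: spray can with blue cap, 53 mm across, 172 mm high, standing behind the stop. Origin: centre of its underside.
- masking_tape: Bystander: roll of paper tape lying flat, 68 mm across, 24 mm high, near the front edge between the housing and the tin. Origin: centre of its underside.
- hinged_tin: Bystander: flat hinged tin, 66 x 96 x 23 mm, near the front edge. Origin: centre of its underside.

How it is judged:
By the outcome, as a careful person would: the job done as asked, in the order asked, and still so for the second after the job is handed in, with the robot touching nothing.
It also fails if it takes over 72 s, if anything falls off the work surface, if the arm or the gripper's body presses on something with over 40 N, if the wrist force passes 120 N, or if a joint passes its speed limit or range.

## Working session

There is one attempt and no reset: what is moved stays moved. The work goes in short steps, Python scripts to look and compute and a tool call to move; the robot and the scene stay as the last step left them, time stands still between calls to the robot, and variables do not carry over. Pictures are saved under pics/ and viewed, and the job is handed in when it is done.

Besides the shell and the picture viewer there is one more tool, called after "Request:" as a command line: name --argument value ..., lists and objects as JSON in quotes. move_arm: Moves the arm, as the interface text tells. Its arguments: {"type":"object","properties":{"motion":{"type":"array"},"jaw":{"type":"number"},"grip_force":{"type":"number"}},"required":["motion"]}

```bash
mkdir -p pics
cat > h.py <<'E'
import numpy as np, cv2
from scipy.spatial.transform import Rotation as R
from workcell import *
def save(n,f): cv2.imwrite(f'pics/{n}.png', f['frame'][:,:,::-1])
def T_of(f,s=None):
    if 'T' in f: return np.array(f['T'])
    T=np.eye(4); T[:3,:3]=R.from_euler('xyz',s['tool_rot']).as_matrix(); T[:3,3]=s['position']
    return T@np.array(f['mount'])
def ray(f,uv,T,z):
    uv=np.atleast_2d(uv).astype(float)
    d=np.c_[(uv[:,0]-f['cx'])/f['fx'],(uv[:,1]-f['cy'])/f['fy'],np.ones(len(uv))]@T[:3,:3].T
    o=T[:3,3]; return o+d*((z-o[2])/d[:,2])[:,None]
def proj(f,P,T):
    P=np.atleast_2d(P); c=(P-T[:3,3])@T[:3,:3]
    return np.c_[c[:,0]/c[:,2]*f['fx']+f['cx'],c[:,1]/c[:,2]*f['fy']+f['cy']]
E
python3 - <<'E'
from h import *
print(observe())
for c in ['scene','top','wrist']:
    f=grab_frame(c); save(c+'0',f); print(c,f['fx'],f['cx'],f['cy'],np.round(f.get('T',f.get('mount')),3).tolist())
E
```

```text
{'clock': 0.0, 'qpos': array([ 1.26378353,  0.52202253, -0.03631918,  1.59997773,  0.02119664,
        1.02109008, -0.11281921]), 'qd': array([ 1.15345946e-03,  1.47210101e-04,  6.14435647e-05, -8.22319043e-05,
       -6.18165624e-04, -4.26131076e-04, -7.97566409e-04]), 'joint_efforts': array([-1.19516029e-03, -9.27091670e+01,  1.97974026e+00, -3.69934058e+01,
        1.78511767e-02,  8.08464159e-03, -9.64827927e-05]), 'position': array([ 0.14652311, -0.60727968,  0.25573134]), 'tool_rot': array([-3.14048267e+00,  7.96855518e-05,  2.36774216e-01]), 'force': array([0.01662024, 0.60858449, 0.59984886]), 'moment': array([ 0.01378452, -0.01101359, -0.00227697]), 'grip_width': 0.08519356530961329}
scene 444.23455387036324 275.2939395865105 215.95014362728563 [[-0.729, -0.465, 0.503, -0.114], [-0.684, 0.509, -0.522, 0.741], [-0.013, -0.725, -0.689, 1.055], [0.0, 0.0, 0.0, 1.0]]
top 446.62337799432316 274.86985172458185 206.40034392795863 [[0.009, -0.985, 0.173, 0.4], [-1.0, -0.012, -0.012, 0.021], [0.013, -0.173, -0.985, 1.143], [0.0, 0.0, 0.0, 1.0]]
wrist 326.6441144492284 286.1231728253702 208.18744074242596 [[-0.001, -0.963, -0.269, 0.067], [1.0, -0.001, 0.0, -0.0], [-0.0, -0.269, 0.963, -0.116], [0.0, 0.0, 0.0, 1.0]]
```

View pics/scene0.png

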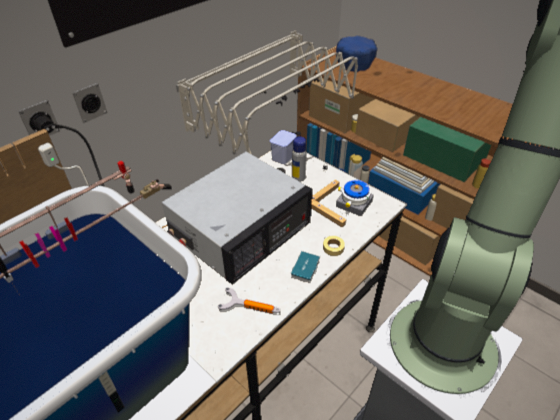

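View pics/top0.png

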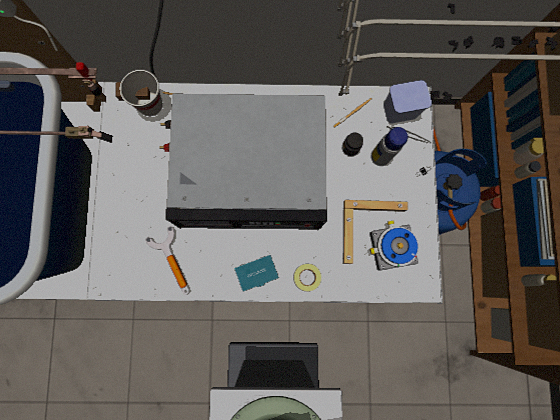

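View pics/wrist0.png

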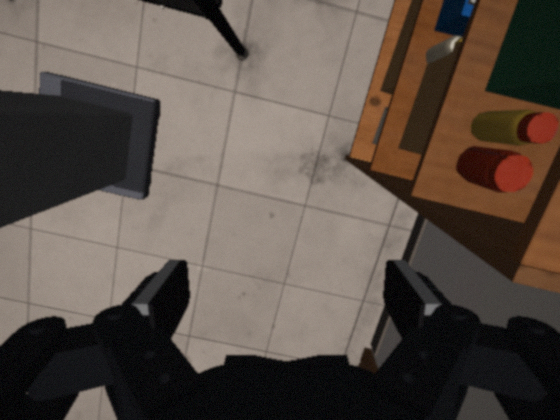

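```bash
cat > m.py <<'E'
from h import *
f=grab_frame('top'); T=T_of(f)
a=f['frame'][:,:,::-1]
c=cv2.resize(a[180:310,330:450],None,fx=5,fy=5,interpolation=cv2.INTER_CUBIC)[:600]; cv2.imwrite('pics/topH.png',c)
c=cv2.resize(a[215:305,130:220],None,fx=6,fy=6,interpolation=cv2.INTER_CUBIC); cv2.imwrite('pics/topS.png',c)
g=grab_frame('scene'); 
for l in ['pin_spanner','spanner_grip','pin_left','pin_right','filter_housing','lock_ring','ring_centre','hole_left','hole_right','bench_stop','hose_tails','rectifier','paint_jar','spray_can','masking_tape','hinged_tin']:
  for cam,fr in (('top',f),('scene',g)):
    o=outline_of(l,cam)
    for q in o[:2]:
        print(l,cam,round(q['score'],2),np.round(q['pixel'],1),int(q['pixels'].sum()),np.round(ray(fr,q['pixel'],T_of(fr),0)[0],3))
E
python3 m.py
```

```text
pin_spanner top 0.6 [172.4 254.7] 618 [0.473 0.267 0.   ]
pin_spanner scene 0.74 [248.5 303.4] 491 [0.464 0.257 0.   ]
spanner_grip top 0.6 [408.2 240.3] 840 [ 0.516 -0.336  0.   ]
spanner_grip scene 0.77 [250.5 304.5] 491 [0.457 0.256 0.   ]
pin_left top 0.69 [169.4 254.5] 658 [0.473 0.275 0.   ]
pin_left top 0.36 [391.8 244.3] 770 [ 0.505 -0.294  0.   ]
pin_left scene 0.65 [245.4 306.6] 580 [0.463 0.271 0.   ]
pin_right top 0.81 [172.  255.1] 647 [0.472 0.268 0.   ]
pin_right scene 0.83 [246.4 304.9] 594 [0.465 0.265 0.   ]
filter_housing top 0.68 [393.1 249.7] 1756 [ 0.492 -0.296  0.   ]
filter_housing scene 0.79 [353.2 195.5] 894 [ 0.521 -0.327  0.   ]
filter_housing scene 0.34 [355.2 191.4] 334 [ 0.529 -0.35   0.   ]
lock_ring top 0.7 [405.  240.5] 837 [ 0.516 -0.328  0.   ]
ring_centre top 0.96 [407.5 240.8] 852 [ 0.515 -0.334  0.   ]
ring_centre scene 0.6 [354.2 191.9] 359 [ 0.53  -0.346  0.   ]
ring_centre scene 0.55 [249.9 305.5] 532 [0.456 0.26  0.   ]
hole_left top 0.68 [408.7 248.8] 870 [ 0.494 -0.337  0.   ]
hole_left scene 0.56 [355.4 188.2] 307 [ 0.54  -0.366  0.   ]
h
[... 410 characters left out ...]
 [ 0.509 -0.34   0.   ]
hose_tails scene 0.71 [359.1 190.3] 339 [ 0.523 -0.365  0.   ]
rectifier scene 0.26 [359.3 192.1] 271 [ 0.516 -0.357  0.   ]
paint_jar top 0.93 [349.  143.5] 404 [ 0.774 -0.189  0.   ]
spray_can top 0.9 [390.6 145.7] 864 [ 0.769 -0.3    0.   ]
spray_can scene 0.65 [300.  158.7] 593 [ 0.81  -0.367  0.   ]
masking_tape top 0.77 [315.4 279.3] 457 [ 0.415 -0.096  0.   ]
masking_tape scene 0.72 [355.8 191. ] 335 [ 0.529 -0.354  0.   ]
masking_tape scene 0.55 [332.8 246.1] 389 [ 0.423 -0.081  0.   ]
hinged_tin top 0.6 [255.9 273.1] 961 [0.429 0.054 0.   ]
hinged_tin top 0.41 [392.9 248. ] 793 [ 0.496 -0.296  0.   ]
hinged_tin scene 0.77 [307.1 263.4] 581 [0.437 0.03  0.   ]
```

View pics/topH.png

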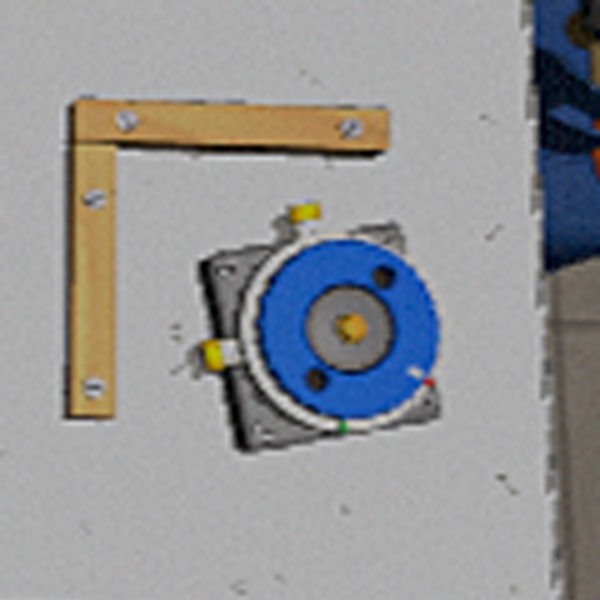

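View pics/topS.png

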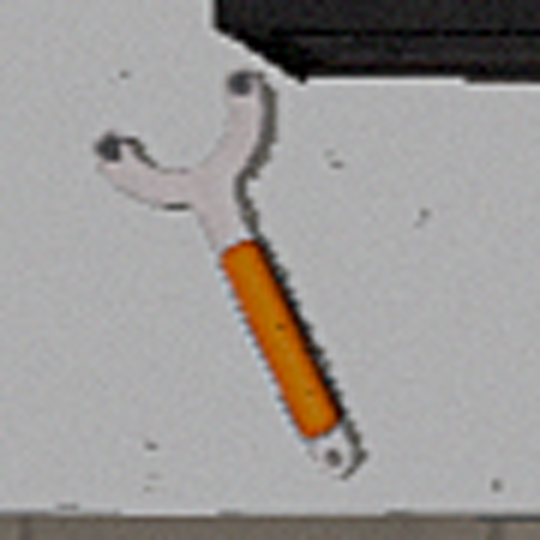

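Request:
move_arm --motion '[[[20, 50, 20], [0, 0, 0]], [[50, 100, 40], [0, 0, 0]], [[80, 150, 60], [0, 0, -0.1]], [[125, 180, 70], [0, 0, -0.2]], [[170, 210, 70], [0, 0, -0.237]], [[215, 240, 70], [0, 0, -0.237]], [[260, 270, 70], [0, 0, -0.237]], [[300, 295, 70], [0, 0, -0.237]], [[340, 320, 70], [0, 0, -0.237]], [[370, 320, 70], [0, 0, -0.237]], [[370, 320, 70], [0, 0, -0.237]]]'

```text
clock: 3.22
position: [0.5182, -0.2866, 0.3257]
tool_rot: [-3.141, 0.0, 0.002]
force: [-0.7, 0.6, 0.3]
grip_width: 0.0856
```

Run:
```python
from h import *
s=observe(); f=grab_frame('wrist'); save('w1',f); T=T_of(f,s); print(s['clock'],s['position'],s['tool_rot'],s['force'],T[:3,3])
np.save('w1.npy',T)
```

```text
3.225 [ 0.51822507 -0.28658264  0.3257297 ] [-3.14089180e+00  2.25645722e-05  1.99280243e-03] [-0.73494724  0.6082985   0.25661597] [ 0.58537452 -0.28658844  0.44197416]
```

View pics/w1.png

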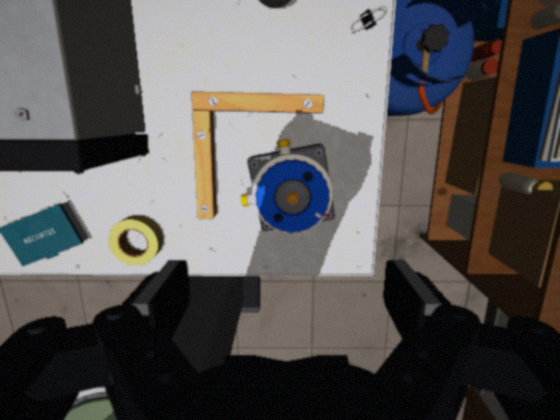

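```bash
cat > fit.py <<'E'
from h import *
def fitring(f,T,z=0.074,box=None):
    im=f['frame']; hsv=cv2.cvtColor(im,cv2.COLOR_RGB2HSV)
    m=((hsv[...,0]>100)&(hsv[...,0]<130)&(hsv[...,1]>140)&(hsv[...,2]>60)).astype(np.uint8)
    if box is not None:
        b=np.zeros_like(m); b[box[1]:box[3],box[0]:box[2]]=1; m*=b
    n,lab,st,ce=cv2.connectedComponentsWithStats(m)
    i=1+np.argmax(st[1:,4]); m=(lab==i).astype(np.uint8)
    c,_=cv2.findContours(m,cv2.RETR_EXTERNAL,cv2.CHAIN_APPROX_NONE)
    c=max(c,key=len)[:,0]; h=cv2.convexHull(c)[:,0]
    P=ray(f,h,T,z)[:,:2]
    A=np.c_[2*P,np.ones(len(P))]; x=np.linalg.lstsq(A,(P**2).sum(1),rcond=None)[0]
    return x[:2],np.sqrt(x[2]+x[0]**2+x[1]**2),m
E
python3 - <<'E'
from fit import *
T=np.load('w1.npy'); f=grab_frame('wrist')
c,r,m=fitring(f,T,box=(240,140,345,245)); print('ring',c,r)
ft=grab_frame('top'); Tt=T_of(ft); print('top',fitring(ft,Tt,box=(370,215,435,280))[:2])
a=f['frame'][:,:,::-1]
cv2.imwrite('pics/w1c.png',cv2.resize(a[85:235,180:345],None,fx=4,fy=4,interpolation=cv2.INTER_CUBIC))
E
```

```text
ring [ 0.49773197 -0.29269876] 0.041996637291892965
top (array([ 0.49638879, -0.29048074]), np.float64(0.0425492063623017))
```

View pics/w1c.png

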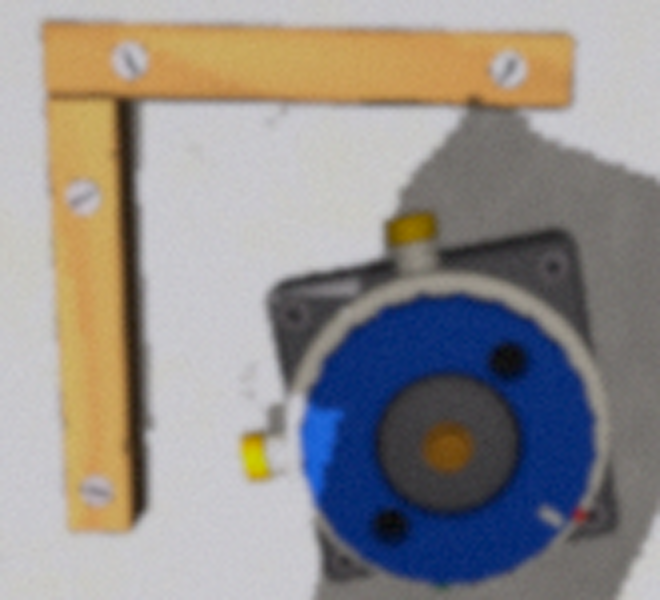

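Run:
```python
from fit import *
T=np.load('w1.npy'); f=grab_frame('wrist')
def W(pts,z): return ray(f,np.array(pts)/4+[180-.375,85-.375],T,z)[:,:2]
a=W([(125,100),(570,106)],.026); b=W([(119,105),(133,530)],.026)
ang=lambda v:np.degrees(np.arctan2(v[1],v[0]))
print('far',a,ang(a[0]-a[1])-90,'left',b,ang(b[0]-b[1]))
t=W([(413,228),(258,457)],.041); c=np.array([.4977,-.2927]); print('tails',t,ang(t[0]-c),ang(t[1]-c)-90,np.linalg.norm(t-c,axis=1))
e=W([(300,285),(550,234)],.032);print('foot +x',e,ang(e[0]-e[1])-90)
e=W([(273,310),(330,570)],.032);print('foot +y',e,ang(e[0]-e[1]))
h=W([(508,360),(390,525)],.074); print('holes',h,h.mean(0),np.linalg.norm(h[0]-h[1]),ang(h[1]-h[0])-90)
w=W([(550,516),(580,516),(443,582)],.074);
for x in w: print('mark',x,ang(c-x))
```

```text
far [[ 0.59383669 -0.19461049]
 [ 0.59224982 -0.33033509]] -0.6698635322114228 left [[ 0.59237311 -0.19269036]
 [ 0.45665541 -0.18894162]] -1.5821991523452352
tails [[ 0.55668343 -0.28251713]
 [ 0.48550061 -0.23341239]] 9.79496795833285 11.627250930124774 [0.05985596 0.06052971]
foot +x [[ 0.53853231 -0.2471609 ]
 [ 0.55427422 -0.32470226]] 11.475837160475137
foot +y [[ 0.53073294 -0.23850459]
 [ 0.44474115 -0.25477851]] 10.716468792693327
holes [[ 0.52221967 -0.30980295]
 [ 0.4731533  -0.27595845]] [ 0.49768649 -0.2928807 ] 0.059606705547449075 55.403254468561215
mark [ 0.47598165 -0.32297937] 54.349428959410375
mark [ 0.4759938  -0.33179196] 60.95833927398883
mark [ 0.45542127 -0.29164343] -1.4315610374833196
```

Request:
move_arm --motion '[[[-50, 0, -20], [0, 0, -0.02]], [[-106, -3, -60], [0, 0, -0.02]], [[-106, -3, -115], [0, 0, -0.02]], [[-106, -3, -170], [0, 0, -0.02]], [[-106, -3, -220], [0, 0, -0.02]], [[-106, -3, -260], [0, 0, -0.02]], [[-106, -3, -280], [0, 0, -0.02]], [[-106, -3, -288], [0, 0, -0.02]], [[-106, -3, -288], [0, 0, -0.02]]]' --jaw 60

```text
clock: 4.55
position: [0.4104, -0.2908, 0.0386]
tool_rot: [3.141, -0.0, -0.021]
force: [-0.1, 0.8, 0.7]
grip_width: 0.06
```

Run:
```python
from h import *
s=observe(); f=grab_frame('wrist'); save('w2',f);print(s['position'],s['force'])
f=grab_frame('scene'); cv2.imwrite('pics/s2.png',cv2.resize(f['frame'][150:270,280:440,::-1],None,fx=4,fy=4,interpolation=cv2.INTER_CUBIC))
```

```text
[ 0.41041627 -0.29080606  0.03862878] [-0.08717563  0.75671483  0.69047808]
```

View pics/s2.png

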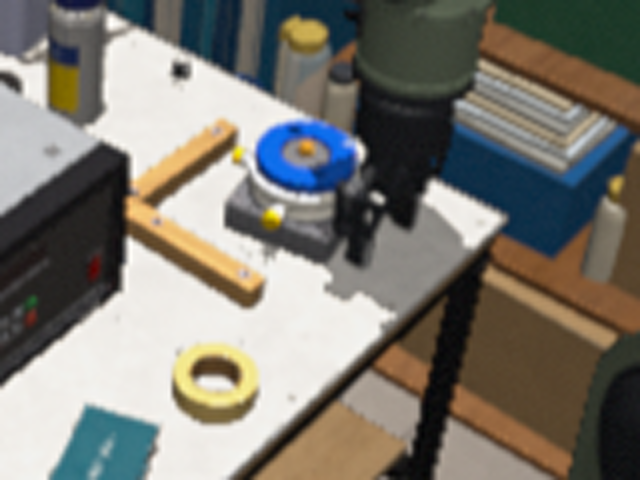

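View pics/w2.png

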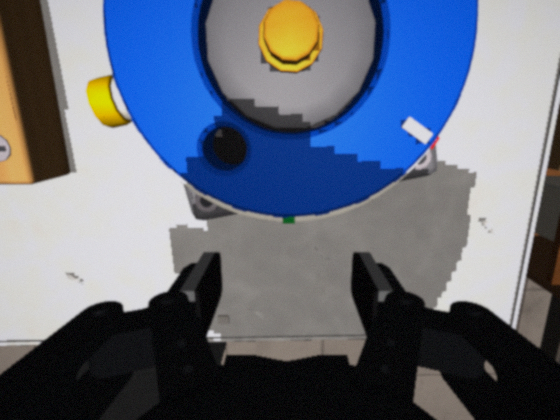

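Request:
move_arm --motion '[[[10, 0, 0], [0, 0, 0]], [[16, 0, 0], [0, 0, 0]], [[22, 0, 0], [0, 0, 0]], [[28, 0, 0], [0, 0, 0]], [[34, 0, 0], [0, 0, 0]], [[40, 0, 0], [0, 0, 0]], [[46, 0, 0], [0, 0, 0]], [[52, 0, 0], [0, 0, 0]], [[57, 0, 0], [0, 0, 0]], [[62, 0, 0], [0, 0, 0]], [[66, 0, 0], [0, 0, 0]], [[66, 0, 0], [0, 0, 0]]]'

```text
clock: 6.15
position: [0.4766, -0.2905, 0.0382]
tool_rot: [-3.141, 0.001, -0.02]
force: [-2.0, -0.0, -1.5]
grip_width: 0.0598
```

Run:
```python
from h import *
from fit import fitring
s=observe(); f=grab_frame('wrist'); save('w3',f);print(s['position'],s['force'])
f=grab_frame('top'); print(fitring(f,T_of(f),box=(370,180,440,290))[:2]); cv2.imwrite('pics/t3.png',cv2.resize(f['frame'][180:310,330:450,::-1],None,fx=4.6,fy=4.6,interpolation=cv2.INTER_CUBIC))
```

```text
[ 0.47663589 -0.29047355  0.03821153] [-2.04677391 -0.01223387 -1.49586796]
(array([ 0.5405718 , -0.29759739]), np.float64(0.04006119678362592))
```

View pics/t3.png

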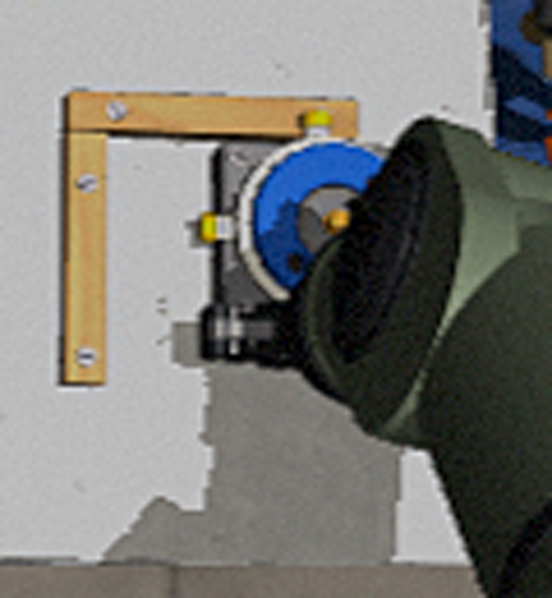

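View pics/w3.png

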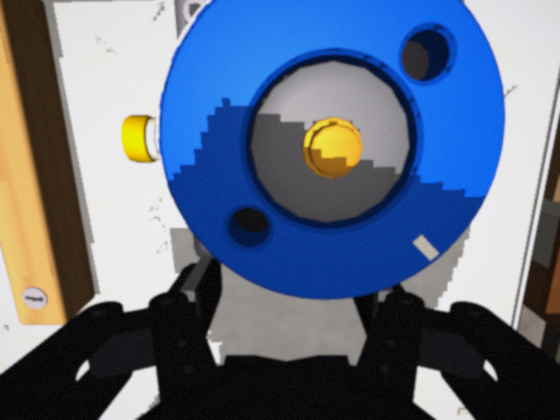

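Request:
move_arm --motion '[[[3, 0, 0], [0, 0, 0]], [[5, 0, 0], [0, 0, 0]], [[7, 0, 0], [0, 0, 0]], [[7, 0, 0], [0, 0, 0]]]'

```text
clock: 6.75
position: [0.4811, -0.2906, 0.0381]
tool_rot: [-3.141, 0.005, -0.021]
force: [-16.5, 1.2, 9.8]
grip_width: 0.0601
```

Run:
```python
from h import *
s=observe(); print(s['qpos'],s['tool_rot'])
```

```text
[ 0.51671825  0.74315823 -0.11162502  1.89352604  0.15548836  0.51785252
 -1.29335291] [-3.14092345  0.00474756 -0.02120355]
```

Request:
move_arm --motion '[[[-10, 0, 0], [0, 0, 0]], [[-12, 0, 40], [0, 0, 0]], [[-10, -10, 80], [0, 0, 0.17]], [[0, -40, 90], [0, 0, 0.35]], [[15, -70, 90], [0, 0, 0.53]], [[30, -102, 90], [0, 0, 0.71]], [[45, -102, 90], [0, 0, 0.89]], [[60, -102, 85], [0, 0, 1.07]], [[60, -102, 80], [0, 0, 1.25]], [[60, -102, 70], [0, 0, 1.43]], [[60, -102, 35], [0, 0, 1.57]], [[60, -102, 0], [0, 0, 1.57]]]'

```text
clock: 8.25
position: [0.5437, -0.3929, 0.0377]
tool_rot: [3.14, 0.0, 1.552]
force: [1.1, -0.7, 0.2]
grip_width: 0.0601
```

Run:
```python
from h import *
s=observe(); f=grab_frame('wrist'); save('w4',f);print(s['position'],s['force'],s['tool_rot'],s['qpos'])
f=grab_frame('scene'); cv2.imwrite('pics/s4.png',cv2.resize(f['frame'][130:270,280:440,::-1],None,fx=4,fy=4,interpolation=cv2.INTER_CUBIC))
```

```text
[ 0.5437364  -0.39291955  0.03767086] [ 1.12417273 -0.70115211  0.15143972] [3.14006431e+00 2.43669648e-04 1.55166531e+00] [ 0.84212959  0.90448954 -0.49102093  1.57705569  0.54343993  0.79792338
  0.10524013]
```

View pics/w4.png

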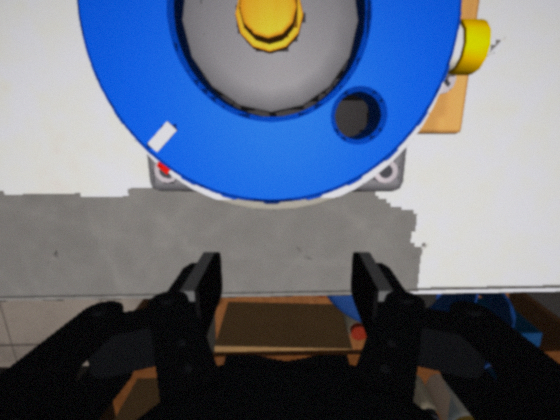

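View pics/s4.png

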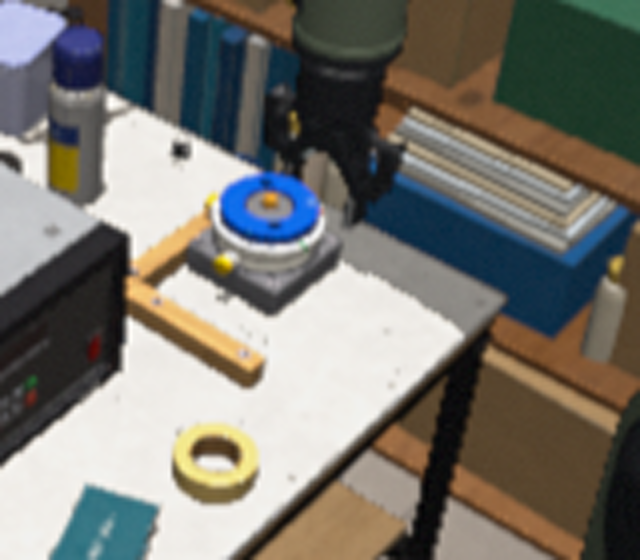

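Request:
move_arm --motion '[[[0, 15, 0], [0, 0, 0]], [[0, 26, 0], [0, 0, 0]], [[0, 33, 0], [0, 0, 0]], [[0, 40, 0], [0, 0, 0]], [[0, 47, 0], [0, 0, 0]], [[0, 54, 0], [0, 0, 0]], [[0, 61, 0], [0, 0, 0]], [[0, 68, 0], [0, 0, 0]], [[0, 74, 0], [0, 0, 0]], [[0, 80, 0], [0, 0, 0]], [[0, 84, 0], [0, 0, 0]], [[0, 86, 0], [0, 0, 0]]]'

```text
clock: 9.85
position: [0.5443, -0.3079, 0.04]
tool_rot: [3.139, 0.003, 1.549]
force: [0.0, -9.1, 5.8]
grip_width: 0.0598
```

Request:
move_arm --motion '[[[0, 2, 0], [0, 0, 0]], [[0, 4, 0], [0, 0, 0]], [[0, 5, 0], [0, 0, 0]], [[0, 5, 0], [0, 0, 0]]]'

```text
clock: 10.35
position: [0.5443, -0.303, 0.04]
tool_rot: [3.139, 0.003, 1.549]
force: [-0.2, -6.7, 6.4]
grip_width: 0.0595
```

Run:
```python
from h import *
s=observe(); f=grab_frame('wrist'); save('w5',f);print(s['position'],s['force'])
f=grab_frame('top'); cv2.imwrite('pics/t5.png',cv2.resize(f['frame'][180:310,330:450,::-1],None,fx=4.6,fy=4.6,interpolation=cv2.INTER_CUBIC))
```

```text
[ 0.54429533 -0.30297679  0.03995843] [-0.2291398 -6.7140971  6.4404343]
```

View pics/w5.png

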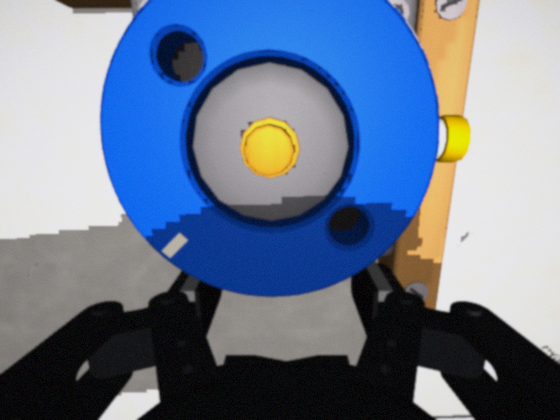

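View pics/t5.png

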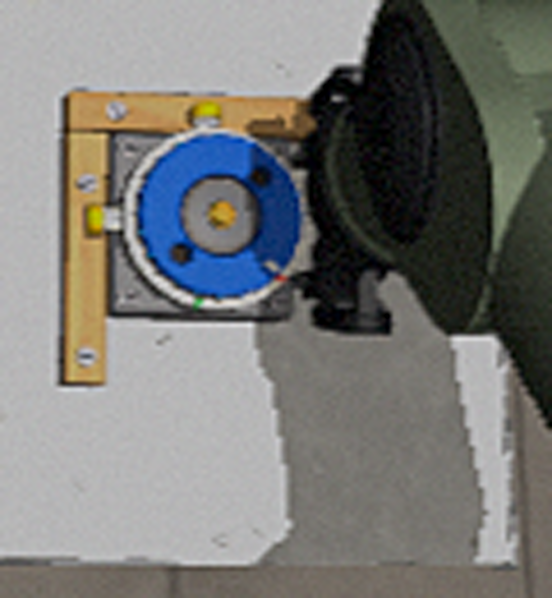

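Request:
move_arm --motion '[[[0, -6, 0], [0, 0, 0]], [[-6, -8, 2], [0, 0, 0]], [[-8, -8, -1], [0, 0, 0]], [[-8, -8, -3], [0, 0, 0]], [[-8, -8, -3], [0, 0, 0]]]' --jaw 44

```text
clock: 11.08
position: [0.5355, -0.3092, 0.035]
tool_rot: [-3.141, -0.0, 1.55]
force: [0.0, 0.3, -0.1]
grip_width: 0.0442
```

Request:
move_arm --motion '[[[0, 4, 0], [0, 0, 0]], [[0, 7, 0], [0, 0, 0]], [[0, 9, 0], [0, 0, 0]], [[0, 9, 0], [0, 0, 0]]]'

```text
clock: 11.58
position: [0.5355, -0.3015, 0.0353]
tool_rot: [3.142, 0.001, 1.549]
force: [0.3, -7.2, -1.7]
grip_width: 0.0437
```

Request:
move_arm --motion '[[[0, 1, 0], [0, 0, 0]], [[0, 2, 0], [0, 0, 0]], [[0, 3, 0], [0, 0, 0]], [[0, 3, 0], [0, 0, 0]]]'

```text
clock: 12.08
position: [0.5354, -0.3013, 0.0357]
tool_rot: [3.141, 0.005, 1.547]
force: [2.2, -20.6, -3.9]
grip_width: 0.0439
```

Request:
move_arm --motion '[[[0, -12, 0], [0, 0, 0]], [[0, -14, 40], [0, 0, 0]], [[-10, -14, 80], [0, 0, -0.17]], [[-30, 0, 90], [0, 0, -0.35]], [[-55, 15, 90], [0, 0, -0.53]], [[-78, 30, 90], [0, 0, -0.71]], [[-78, 50, 90], [0, 0, -0.89]], [[-78, 50, 85], [0, 0, -1.07]], [[-78, 50, 80], [0, 0, -1.25]], [[-78, 50, 70], [0, 0, -1.43]], [[-78, 50, 35], [0, 0, -1.57]], [[-78, 50, 1], [0, 0, -1.57]]]'

```text
clock: 13.58
position: [0.458, -0.2474, 0.0356]
tool_rot: [3.141, -0.001, -0.022]
force: [0.4, 0.4, 0.2]
grip_width: 0.0437
```

Request:
move_arm --motion '[[[10, 0, 0], [0, 0, 0]], [[15, 0, 0], [0, 0, 0]], [[19, 0, 0], [0, 0, 0]], [[22, 0, 0], [0, 0, 0]], [[24, 0, 0], [0, 0, 0]], [[26, 0, 0], [0, 0, 0]], [[26, 0, 0], [0, 0, 0]]]'

```text
clock: 14.45
position: [0.482, -0.2479, 0.0365]
tool_rot: [3.142, 0.003, -0.021]
force: [-9.0, 0.5, 6.1]
grip_width: 0.0437
```

Request:
move_arm --motion '[[[2, 0, 0], [0, 0, 0]], [[2, 0, 0], [0, 0, 0]]]'

```text
clock: 14.7
position: [0.4821, -0.2479, 0.0363]
tool_rot: [-3.141, 0.007, -0.022]
force: [-18.7, 0.9, 14.0]
grip_width: 0.0438
```

Request:
move_arm --motion '[[[-12, 0, 0], [0, 0, 0]], [[-30, 0, 50], [0, 0, 0]], [[-20, 0, 110], [0, 0, 0]], [[-15, 0, 160], [0, 0, 0]], [[-15, 0, 180], [0, 0, 0]], [[-15, 0, 180], [0, 0, 0]]]' --jaw 50

```text
clock: 15.45
position: [0.471, -0.2479, 0.2179]
tool_rot: [3.14, -0.003, -0.021]
force: [0.1, -0.3, -0.0]
grip_width: 0.05
```

Run:
```python
from h import *
from fit import fitring
s=observe(); f=grab_frame('wrist'); save('w6',f);T=T_of(f,s);np.save('w6.npy',T);print(s['clock'],s['position'],s['force'])
c,r,m=fitring(f,T);print(c,r)
```

```text
15.45 [ 0.47101832 -0.24792884  0.2179488 ] [ 0.13478024 -0.31628151 -0.0129339 ]
[ 0.5421756  -0.24090445] 0.042166736749903115
```

View pics/w6.png

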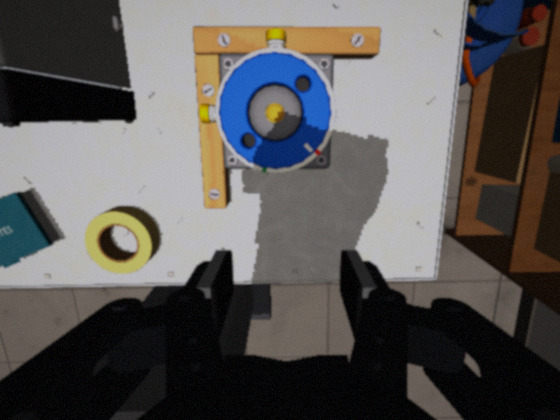

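```bash
cat > holes.py <<'E'
from fit import *
def holes(f,T,c):
    # dark blobs inside ring at radius ~30
    im=cv2.GaussianBlur(f['frame'],(3,3),0).astype(int)
    S=1000 # rectified top-face image 0.2mm... 
    g=np.linspace(-.05,.05,501); X,Y=np.meshgrid(g,g,indexing='ij')
    P=np.c_[(c[0]-0+X).ravel(),(c[1]+Y).ravel(),np.full(X.size,.074)]
    uv=proj(f,P,T).astype(np.float32)
    rec=cv2.remap(f['frame'],uv[:,0].reshape(X.shape),uv[:,1].reshape(X.shape),cv2.INTER_CUBIC)
    return rec  # row=+x, col=+y, 0.2mm/px, centre 250,250
E
python3 - <<'E'
from holes import *
T=np.load('w6.npy'); f=grab_frame('wrist'); 
rec=holes(f,T,[.5422,-.2409]); cv2.imwrite('pics/rec6.png',rec[::-1,::-1,::-1])
E
```

```text
(no output)
```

View pics/rec6.png

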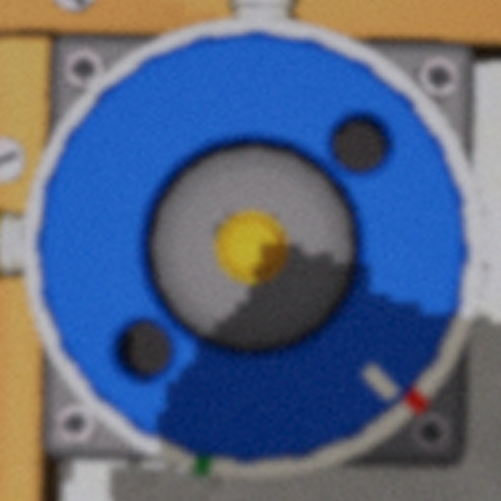

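Run:
```python
from h import *
f=grab_frame('top'); T=T_of(f)
print(ray(f,[[130+280/6,215+340/6]],T,.026),ray(f,[[148.3,239.7],[170.3,228.7]],T,.019))
print(ray(f,[[166,228],[327,228],[166,210],[327,210]],T,.163), ray(f,[[166,226],[327,226]],T,0.))
```

```text
[[0.42978012 0.24888653 0.026     ]] [[0.50873454 0.32513283 0.019     ]
 [0.53714092 0.27142567 0.019     ]]
[[ 0.52094934  0.24886047  0.163     ]
 [ 0.52487201 -0.10610238  0.163     ]
 [ 0.5611016   0.25092816  0.163     ]
 [ 0.56524839 -0.10654241  0.163     ]] [[ 0.54632607  0.28702051  0.        ]
 [ 0.55093016 -0.12732979  0.        ]]
```

Request:
move_arm --motion '[[[-10, 40, 30], [0, 0, 0]], [[-25, 100, 50], [0, 0, 0]], [[-25, 160, 50], [0, 0, 0]], [[-25, 220, 50], [0, 0, 0.1]], [[-25, 280, 50], [0, 0, 0.2]], [[-25, 340, 50], [0, 0, 0.3]], [[-25, 400, 50], [0, 0, 0.4]], [[-25, 460, 50], [0, 0, 0.44]], [[-25, 500, 50], [0, 0, 0.44]], [[-25, 510, 50], [0, 0, 0.44]], [[-25, 510, 50], [0, 0, 0.44]], [[-25, 510, 50], [0, 0, 0.44]]]'

```text
clock: 17.1
position: [0.4458, 0.261, 0.2659]
tool_rot: [3.141, 0.001, 0.418]
force: [-0.4, -1.3, 0.3]
grip_width: 0.0502
```

Run:
```python
from h import *
s=observe(); f=grab_frame('wrist'); save('w7',f);T=T_of(f,s);np.save('w7.npy',T);print(s['clock'],s['position'],s['tool_rot'],s['force'])
```

```text
17.1 [0.44577446 0.26102362 0.26593306] [3.14106412e+00 7.87059983e-04 4.18195636e-01] [-0.43940482 -1.34247098  0.30920516]
```

View pics/w7.png

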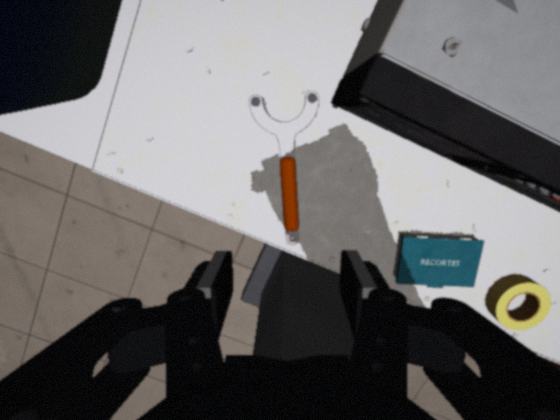

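Run:
```python
from h import *
T=np.load('w7.npy'); f=grab_frame('wrist')
im=f['frame']; hsv=cv2.cvtColor(im,cv2.COLOR_RGB2HSV)
m=((hsv[...,0]<18)&(hsv[...,1]>170)&(hsv[...,2]>70)).astype(np.uint8); m[:140]=0; m[250:]=0; m[:,:250]=0; m[:,320:]=0
c,_=cv2.findContours(m,cv2.RETR_EXTERNAL,cv2.CHAIN_APPROX_NONE); c=max(c,key=cv2.contourArea)[:,0]
P=ray(f,c,T,.026)[:,:2]; r=cv2.minAreaRect((P*1000).astype(np.float32)); print(r)
p=ray(f,[[255.3,101.5],[313,98]],T,.019)[:,:2]; d=p[0]-p[1]
print(p,p.mean(0),np.linalg.norm(d),np.degrees(np.arctan2(d[1],d[0]))-90)
cv2.imwrite('pics/w7c.png',cv2.resize(im[85:245,230:340,::-1],None,fx=3.7,fy=3.7,interpolation=cv2.INTER_CUBIC))
g=np.array(r[0])/1e3; v=p.mean(0)-g; print(v,np.linalg.norm(v),np.degrees(np.arctan2(v[1],v[0])))
```

```text
((431.272705078125, 250.94773864746094), (83.34546661376953, 15.579243659973145), 27.490859985351562)
[[0.50808476 0.3245096 ]
 [0.53600871 0.27021814]] [0.52204673 0.29736387] 0.06105169558611983 27.21830282474474
[0.09077403 0.04641614] 0.10195284064589741 27.082349030079165
```

View pics/w7c.png

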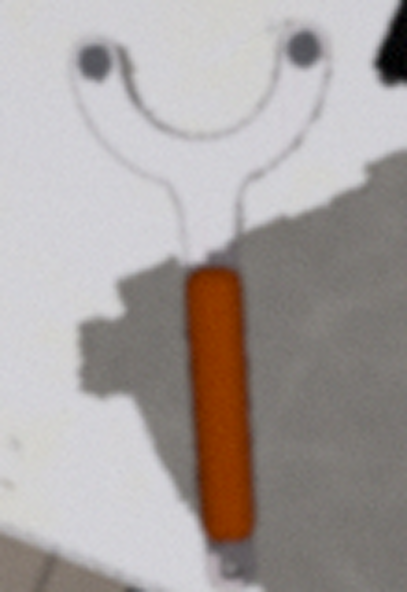

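Request:
move_arm --motion '[[[-13, -10, -50], [0, 0, 0.057]], [[-13, -10, -100], [0, 0, 0.057]], [[-13, -10, -150], [0, 0, 0.057]], [[-13, -10, -190], [0, 0, 0.057]], [[-13, -10, -220], [0, 0, 0.057]], [[-13, -10, -234], [0, 0, 0.057]], [[-13, -10, -238], [0, 0, 0.057]], [[-13, -10, -238], [0, 0, 0.057]]]' --jaw 40

```text
clock: 18.2
position: [0.433, 0.2525, 0.029]
tool_rot: [-3.142, -0.001, 0.476]
force: [-0.2, 0.3, -0.7]
grip_width: 0.0403
```

Run:
```python
from h import *
s=observe(); f=grab_frame('wrist'); save('w8',f);print(s['clock'],s['position'],s['tool_rot'],s['force'])
```

```text
18.2 [0.43304599 0.25252425 0.02902447] [-3.14154919e+00 -1.01119295e-03  4.76406087e-01] [-0.18268094  0.3021165  -0.6557508 ]
```

View pics/w8.png

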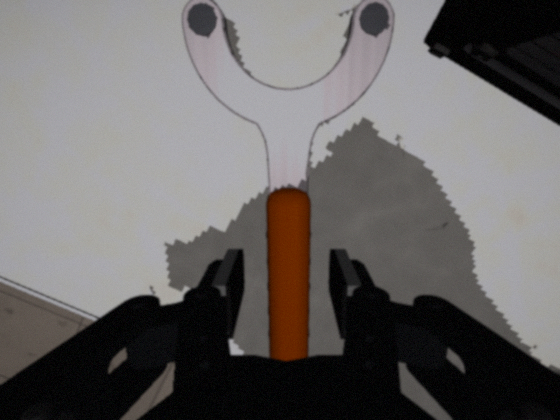

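Request:
move_arm --motion '[[[0, 0, 0], [0, 0, 0]], [[0, 0, 0], [0, 0, 0]], [[0, 0, 0], [0, 0, 0]], [[0, 0, 0], [0, 0, 0]]]' --jaw 8 --grip_force 90

```text
clock: 18.75
position: [0.433, 0.2525, 0.0293]
tool_rot: [3.141, -0.001, 0.476]
force: [-2.8, -3.5, 15.7]
grip_width: 0.0164
```

Request:
move_arm --motion '[[[0, 0, 10], [0, 0, 0]], [[0, 0, 50], [0, 0, 0]], [[-5, 0, 110], [0, 0, 0]], [[-10, -30, 170], [0, 0, 0]], [[-10, -60, 210], [0, 0, 0]], [[-10, -80, 220], [0, 0, 0]], [[-10, -80, 220], [0, 0, 0]]]'

```text
clock: 19.62
position: [0.4229, 0.1711, 0.2497]
tool_rot: [3.14, -0.002, 0.474]
force: [-0.5, 0.8, -3.0]
grip_width: 0.0163
```

Run:
```python
from h import *
s=observe(); f=grab_frame('wrist'); save('w9',f);np.save('w9.npy',T_of(f,s));print(s['clock'],s['position'],s['tool_rot'],s['force'],s['grip_width'],s['qpos'])
```

```text
19.625 [0.42289942 0.17112337 0.24966372] [ 3.14044286e+00 -1.88410686e-03  4.74455669e-01] [-0.54633595  0.81825338 -3.0304548 ] 0.01632488949721639 [-0.08091772  0.29677735 -0.52519375  2.01445886  0.19382226  0.87601669
 -1.80803126]
```

View pics/w9.png

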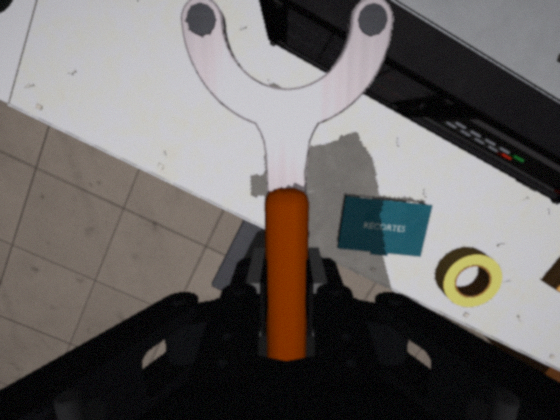

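Request:
move_arm --motion '[[[0, -50, 0], [0, 0, 0]], [[0, -110, 0], [0, 0, 0]], [[0, -170, 0], [0, 0, 0.05]], [[0, -230, 0], [0, 0, 0.1]], [[5, -290, 0], [0, 0, 0.15]], [[15, -350, 0], [0, 0, 0.2]], [[30, -400, 0], [0, 0, 0.25]], [[45, -450, -10], [0, 0, 0.29]], [[47, -475, -50], [0, 0, 0.29]], [[47, -481, -90], [0, 0, 0.29]], [[47, -481, -120], [0, 0, 0.29]], [[47, -481, -120], [0, 0, 0.29]]]'

```text
clock: 21.18
position: [0.4691, -0.3069, 0.126]
tool_rot: [-3.137, 0.001, 0.768]
force: [0.8, -0.9, -0.3]
grip_width: 0.0162
```

Run:
```python
from h import *
s=observe(); f=grab_frame('wrist'); save('w10',f);np.save('w10.npy',T_of(f,s));print(s['clock'],s['position'],s['tool_rot'],s['force'],s['grip_width'])
```

```text
21.175 [ 0.46908198 -0.30693119  0.12603779] [-3.13690852e+00  6.44701547e-04  7.68234472e-01] [ 0.80927454 -0.87655906 -0.32228585] 0.016203171257824178
```

View pics/w10.png

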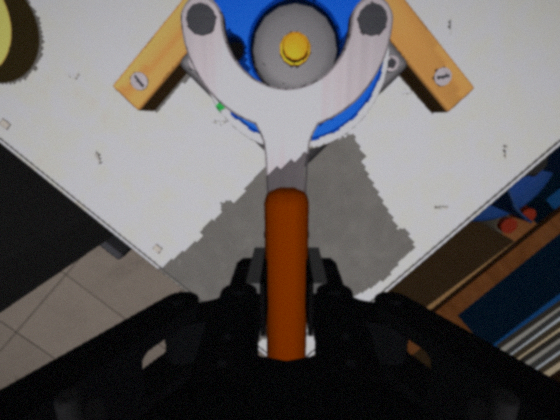

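Request:
move_arm --motion '[[[0, 0, -5], [0, 0, 0]], [[0, 0, -8], [0, 0, 0]], [[0, 0, -8], [0, 0, 0]]]'

```text
clock: 21.6
position: [0.4697, -0.3086, 0.1206]
tool_rot: [3.141, -0.0, 0.767]
force: [-1.2, 0.5, -1.1]
grip_width: 0.0162
```

Run:
```python
from h import *
s=observe(); f=grab_frame('wrist'); save('w11',f);T=T_of(f,s);np.save('w11.npy',T);print(s['clock'],s['position'],s['tool_rot'],s['force'],s['grip_width'])
hsv=cv2.cvtColor(f['frame'],cv2.COLOR_RGB2HSV)
m=((hsv[...,0]>15)&(hsv[...,0]<32)&(hsv[...,1]>150)&(hsv[...,2]>60)).astype(np.uint8); m[:,:255]=0;m[:,340:]=0;m[100:]=0
n,l,st,ce=cv2.connectedComponentsWithStats(m); i=1+np.argmax(st[1:,4]); print(st[i],ce[i],ray(f,ce[i],T,.080))
cv2.imwrite('pics/w11c.png',cv2.resize(f['frame'][0:160,170:400,::-1],None,fx=3.4,fy=3.4,interpolation=cv2.INTER_CUBIC))
# expected hole projection
C=np.array([.5427,-.2412])
for ps in (.764,):
    y=np.array([-np.sin(ps),np.cos(ps)])*.03
    print(proj(f,[[*(C+y),.074],[*(C-y),.074]],T))
```

```text
21.6 [ 0.46970536 -0.30859301  0.12062723] [ 3.14115258e+00 -4.31624996e-05  7.66801682e-01] [-1.15479584  0.50390889 -1.06817156] 0.016211649052112205
[276  28  31  35 837] [290.46475508  44.52807646] [[ 0.54108077 -0.24160829  0.08      ]]
[[226.00940199  43.67740933]
 [358.19050601  44.00136608]]
```

View pics/w11c.png

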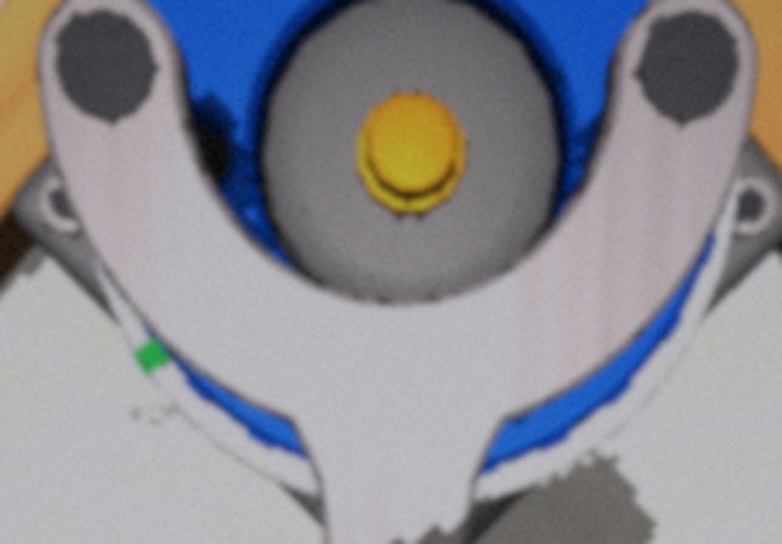

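Request:
move_arm --motion '[[[0.5, -1.5, -5], [0, 0, 0]], [[0.5, -1.5, -12], [0, 0, 0]], [[0.5, -1.5, -12], [0, 0, 0]], [[0.5, -1.5, -12], [0, 0, 0]]]'

```text
clock: 22.15
position: [0.4701, -0.31, 0.1082]
tool_rot: [-3.141, 0.0, 0.767]
force: [-1.3, 0.1, -1.5]
grip_width: 0.0161
```

Run:
```python
from h import *
s=observe(); f=grab_frame('wrist'); T=T_of(f,s);np.save('w12.npy',T);print(s['clock'],s['position'],s['tool_rot'],s['force'],s['grip_width'])
cv2.imwrite('pics/w12c.png',cv2.resize(f['frame'][0:160,170:400,::-1],None,fx=3.4,fy=3.4,interpolation=cv2.INTER_CUBIC))
```

```text
22.15 [ 0.47010595 -0.31001075  0.10822763] [-3.14140527e+00  5.84306749e-06  7.66800196e-01] [-1.2503807   0.08722894 -1.533095  ] 0.016065420061763962
```

View pics/w12c.png

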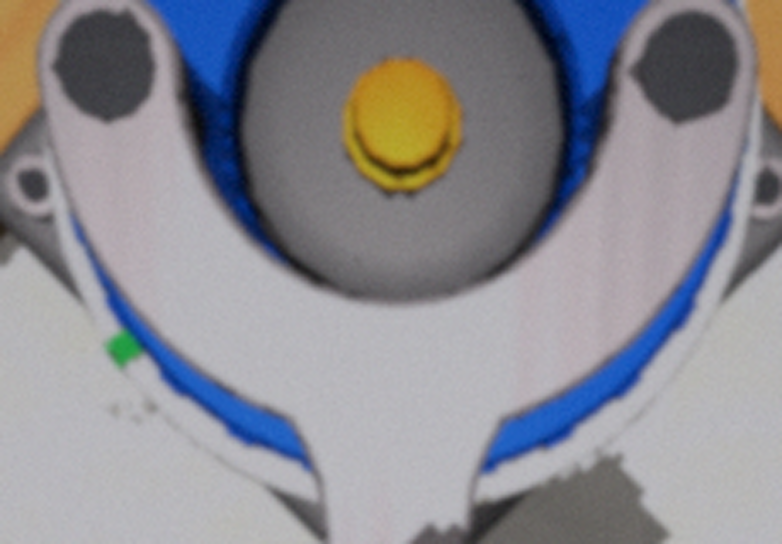

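Request:
move_arm --motion '[[[0.3, -0.3, -3], [0, 0, 0]], [[0.3, -0.3, -5], [0, 0, 0]], [[0.3, -0.3, -7], [0, 0, 0]], [[0.3, -0.3, -8], [0, 0, 0]], [[0.3, -0.3, -8], [0, 0, 0]]]'

```text
clock: 22.82
position: [0.4704, -0.3103, 0.1002]
tool_rot: [-3.141, 0.0, 0.767]
force: [0.0, 0.1, -1.1]
grip_width: 0.0162
```

Tips should be about 4 mm into the holes with no force. Continue.

Request:
move_arm --motion '[[[0, 0, -2], [0, 0, 0]], [[0, 0, -4], [0, 0, 0]], [[0, 0, -6], [0, 0, 0]], [[0, 0, -7], [0, 0, 0]], [[0, 0, -7], [0, 0, 0]]]'

```text
clock: 23.45
position: [0.4703, -0.3103, 0.0932]
tool_rot: [-3.141, 0.0, 0.767]
force: [0.2, 0.1, -1.2]
grip_width: 0.0161
```

Run:
```python
from h import *
s=observe(); f=grab_frame('wrist'); T=T_of(f,s);print(s['clock'],s['position'],s['tool_rot'],s['force'],s['moment'],s['qpos'])
cv2.imwrite('pics/w13c.png',cv2.resize(f['frame'][0:160,170:400,::-1],None,fx=3.4,fy=3.4,interpolation=cv2.INTER_CUBIC))
f=grab_frame('scene'); cv2.imwrite('pics/s13.png',cv2.resize(f['frame'][150:270,280:440,::-1],None,fx=4,fy=4,interpolation=cv2.INTER_CUBIC))
```

```text
23.45 [ 0.47033607 -0.31032885  0.09320085] [-3.14140039e+00  6.81554442e-05  7.66752853e-01] [ 0.16263855  0.09841964 -1.24411727] [0.01111258 0.02073443 0.04968278] [ 0.6735906   0.66033064 -0.27384992  1.87426709  0.27975537  0.64444274
 -0.57456289]
```

View pics/w13c.png

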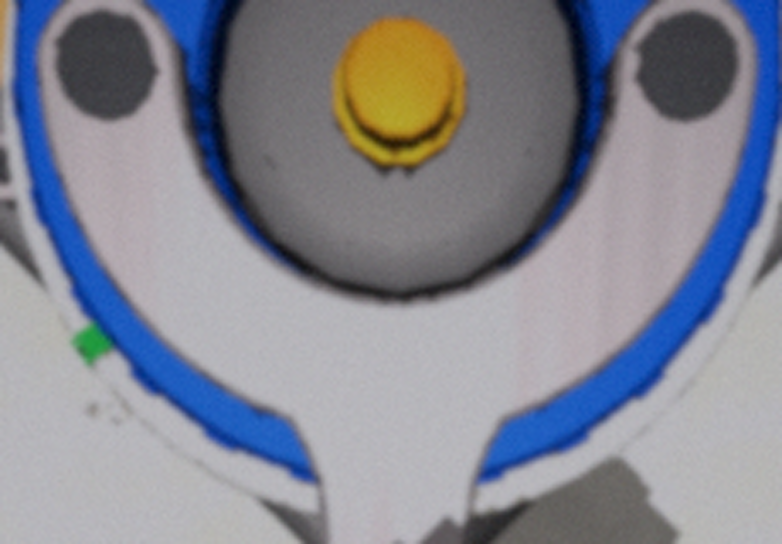

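View pics/s13.png

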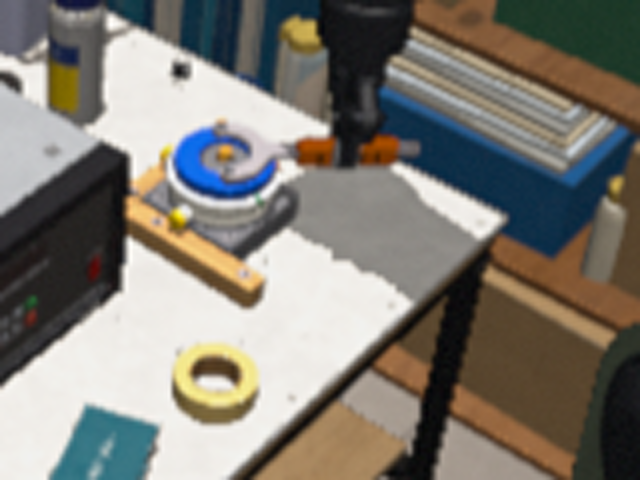

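```bash
cat > arc.py <<'E'
import numpy as np,sys
C=np.array([.5426,-.2412]); p=np.array([.4703,-.3103]); v=(p-C)*1000
def s(d):
    a=-np.radians(d); c,n=np.cos(a),np.sin(a); return np.array([c*v[0]-n*v[1],n*v[0]+c*v[1]])-v
for d in range(0,72,2): print(d,np.round(s(d),1),round(-np.radians(d),3))
E
python3 arc.py
```

```text
0 [0. 0.] -0.0
2 [-2.4  2.6] -0.035
4 [-4.6  5.2] -0.07
6 [-6.8  7.9] -0.105
8 [-8.9 10.7] -0.14
10 [-10.9  13.6] -0.175
12 [-12.8  16.5] -0.209
14 [-14.6  19.5] -0.244
16 [-16.2  22.6] -0.279
18 [-17.8  25.7] -0.314
20 [-19.3  28.9] -0.349
22 [-20.6  32.1] -0.384
24 [-21.9  35.4] -0.419
26 [-23.   38.7] -0.454
28 [-24.  42.] -0.489
30 [-24.9  45.4] -0.524
32 [-25.6  48.8] -0.559
34 [-26.3  52.2] -0.593
36 [-26.8  55.7] -0.628
38 [-27.2  59.2] -0.663
40 [-27.5  62.6] -0.698
42 [-27.7  66.1] -0.733
44 [-27.7  69.6] -0.768
46 [-27.6  73.1] -0.803
48 [-27.4  76.6] -0.838
50 [-27.1  80.1] -0.873
52 [-26.7  83.5] -0.908
54 [-26.1  87. ] -0.942
56 [-25.4  90.4] -0.977
58 [-24.6  93.8] -1.012
60 [-23.7  97.2] -1.047
62 [-22.7 100.5] -1.082
64 [-21.5 103.8] -1.117
66 [-20.2 107. ] -1.152
68 [-18.9 110.3] -1.187
70 [-17.4 113.4] -1.222
```

Request:
move_arm --motion '[[[-2.4, 2.6, 0], [0, 0, -0.035]], [[-4.6, 5.2, 0], [0, 0, -0.07]], [[-6.8, 7.9, 0], [0, 0, -0.105]], [[-8.9, 10.7, 0], [0, 0, -0.14]], [[-10.9, 13.6, 0], [0, 0, -0.175]], [[-10.9, 13.6, 0], [0, 0, -0.175]]]'

```text
clock: 24.3
position: [0.459, -0.2967, 0.0933]
tool_rot: [-3.142, 0.001, 0.59]
force: [-2.9, -3.6, -0.8]
grip_width: 0.0163
```

```bash
cat > look.py <<'E'
import sys
from h import *
n=sys.argv[1]
s=observe(); f=grab_frame('wrist'); print(s['clock'],s['position'],s['tool_rot'],s['force'],s['moment'])
cv2.imwrite(f'pics/w{n}c.png',cv2.resize(f['frame'][0:180,150:420,::-1],None,fx=2.9,fy=2.9,interpolation=cv2.INTER_CUBIC))
f=grab_frame('top'); cv2.imwrite(f'pics/t{n}.png',cv2.resize(f['frame'][180:310,330:450,::-1],None,fx=4.6,fy=4.6,interpolation=cv2.INTER_CUBIC))
E
python3 look.py 14
```

```text
24.3 [ 0.4590166  -0.29672853  0.09334848] [-3.14150122e+00  6.39105880e-04  5.89736943e-01] [-2.88909535 -3.59504002 -0.80776626] [-0.75793879  0.79225234  0.0935392 ]
```

View pics/w14c.png

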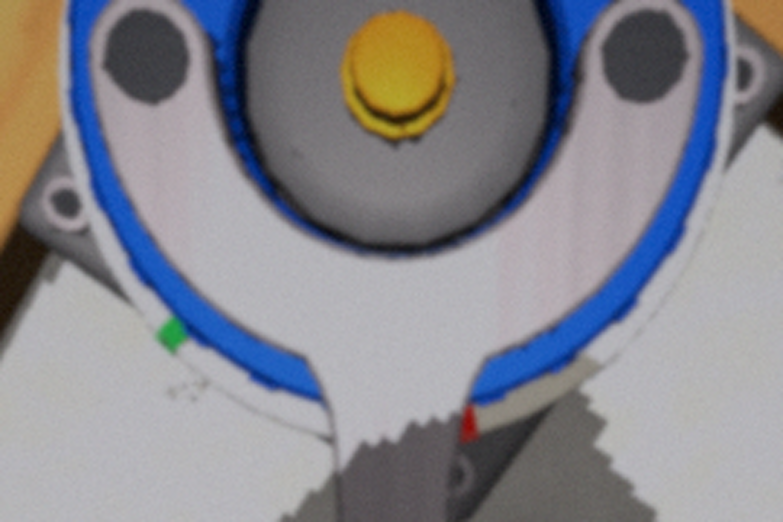

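Request:
move_arm --motion '[[[-4.0, 5.7, 0], [0, 0, -0.069]], [[-7.2, 11.9, 0], [0, 0, -0.139]], [[-10.0, 18.3, 0], [0, 0, -0.209]], [[-12.5, 24.9, 0], [0, 0, -0.279]], [[-14.4, 31.7, 0], [0, 0, -0.349]], [[-15.8, 38.5, 0], [0, 0, -0.418]], [[-16.8, 45.6, 0], [0, 0, -0.488]], [[-17.3, 52.5, 0], [0, 0, -0.558]], [[-17.2, 59.5, 0], [0, 0, -0.628]], [[-17.2, 59.5, 0], [0, 0, -0.628]]]'

```text
clock: 25.65
position: [0.4422, -0.2367, 0.0933]
tool_rot: [-3.141, 0.0, -0.036]
force: [-2.3, -0.9, -1.6]
grip_width: 0.0165
```

```bash
python3 look.py 15
```

```text
25.65 [ 0.4421555  -0.23666119  0.09329129] [-3.14142751e+00  4.19530390e-04 -3.61929623e-02] [-2.2708581  -0.9267557  -1.62218096] [-0.13974596  0.52607202 -0.05804532]
```

View pics/w15c.png

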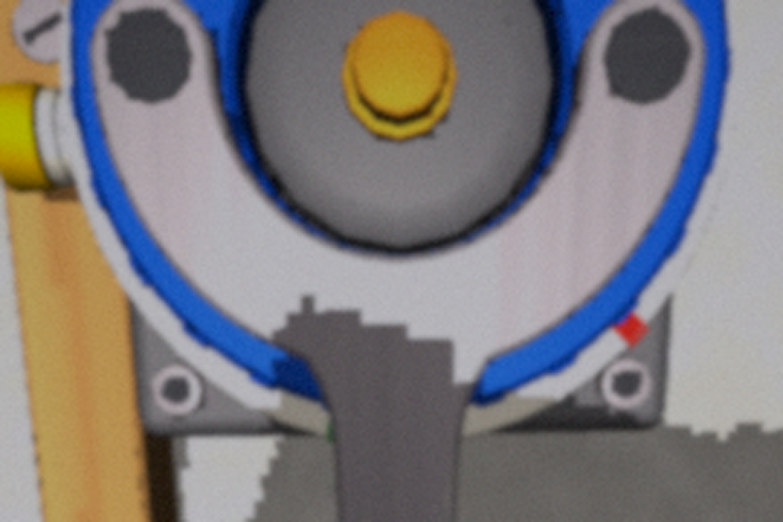

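View pics/t15.png

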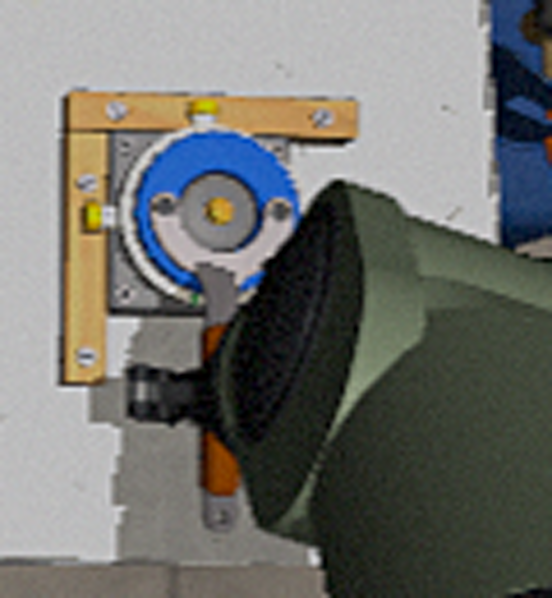

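Request:
move_arm --motion '[[[0.2, 3.5, 0], [0, 0, -0.035]], [[0.5, 7.0, 0], [0, 0, -0.07]], [[1.0, 10.4, 0], [0, 0, -0.105]], [[1.5, 13.9, 0], [0, 0, -0.139]], [[2.2, 17.3, 0], [0, 0, -0.174]], [[3.0, 20.7, 0], [0, 0, -0.209]], [[3.0, 20.7, 0], [0, 0, -0.209]]]'

```text
clock: 26.62
position: [0.4451, -0.216, 0.0932]
tool_rot: [-3.141, 0.001, -0.247]
force: [-4.3, 0.8, -1.4]
grip_width: 0.016
```

```bash
python3 look.py 16
```

```text
26.625 [ 0.44510842 -0.21601884  0.09320671] [-3.14148211e+00  6.78089066e-04 -2.46705166e-01] [-4.27852247  0.76788431 -1.40874838] [0.21533496 1.04335    0.15736385]
```

View pics/w16c.png

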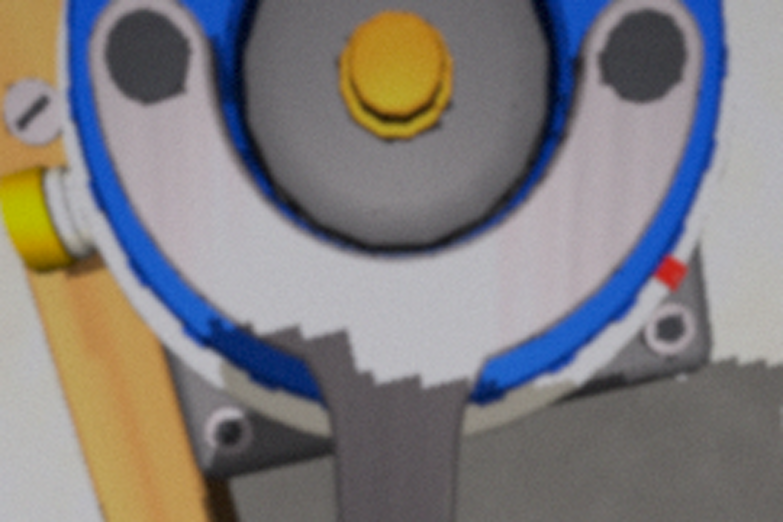

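View pics/t16.png

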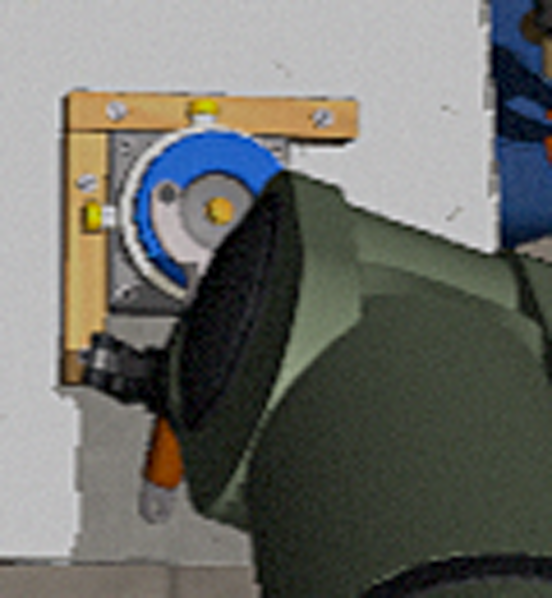

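Request:
move_arm --motion '[[[0, 1.7, 0], [0, 0, -0.017]], [[0.4, 3.4, 0], [0, 0, -0.035]], [[0.9, 5.0, 0], [0, 0, -0.052]], [[1.4, 6.7, 0], [0, 0, -0.07]], [[1.4, 6.7, 0], [0, 0, -0.07]]]'

```text
clock: 27.35
position: [0.4466, -0.2099, 0.0933]
tool_rot: [3.141, 0.0, -0.316]
force: [-4.4, -0.9, -2.8]
grip_width: 0.0163
```

```bash
python3 look.py 17
```

```text
27.35 [ 0.44659517 -0.2099489   0.09328038] [ 3.14125455e+00  1.17707787e-04 -3.15998155e-01] [-4.37958106 -0.93430956 -2.76547667] [-0.30047615  0.92570367  0.44448874]
```

View pics/w17c.png

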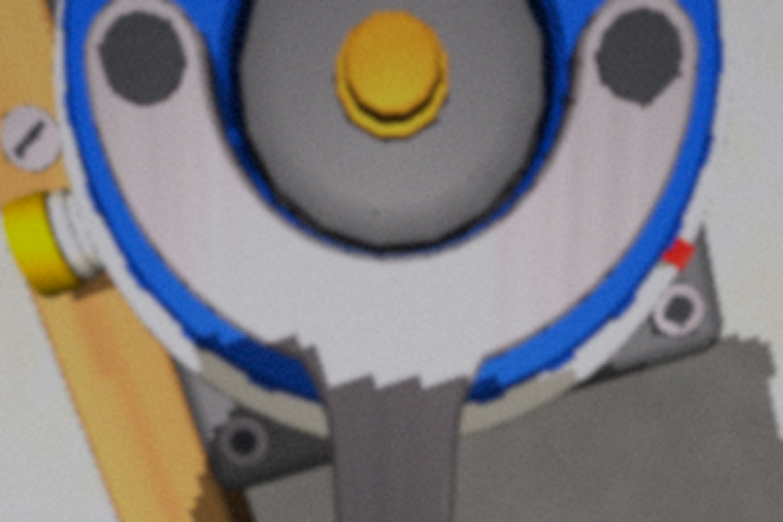

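Request:
move_arm --motion '[[[0.6, 1.7, 0], [0, 0, -0.017]], [[1.2, 3.3, 0], [0, 0, -0.035]], [[1.2, 3.3, 0], [0, 0, -0.035]]]'

```text
clock: 27.82
position: [0.4467, -0.2074, 0.0932]
tool_rot: [3.14, 0.002, -0.352]
force: [-10.5, -7.9, 0.6]
grip_width: 0.0162
```

```bash
python3 look.py 18
```

```text
27.825 [ 0.44673182 -0.20740012  0.09315615] [ 3.14033669e+00  1.50923796e-03 -3.51909379e-01] [-10.48480489  -7.94629306   0.5856901 ] [-1.58972726  2.16599974  0.45640787]
```

View pics/w18c.png

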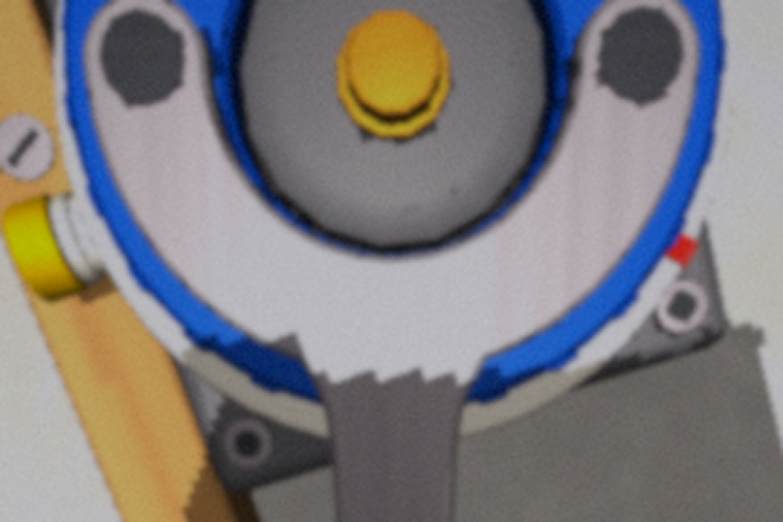

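Request:
move_arm --motion '[[[-1.2, -3.3, 0], [0, 0, 0.035]], [[-2.0, -5.6, 0], [0, 0, 0.06]], [[-2.0, -5.6, 0], [0, 0, 0.06]]]'

```text
clock: 28.3
position: [0.4459, -0.2124, 0.0933]
tool_rot: [-3.141, -0.0, -0.291]
force: [-4.7, -1.6, -1.7]
grip_width: 0.0165
```

```bash
python3 look.py 19
```

```text
28.3 [ 0.44586007 -0.21236281  0.09330751] [-3.14147638e+00 -1.33791756e-04 -2.91318229e-01] [-4.70084024 -1.58369706 -1.66974752] [-0.3137754   0.85532232 -0.16080351]
```

View pics/w19c.png

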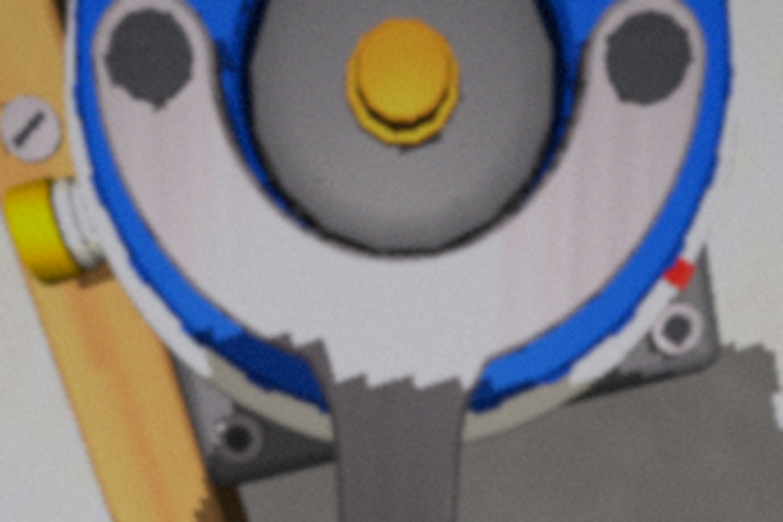

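Request:
move_arm --motion '[[[-0.6, -0.4, 0], [0, 0, 0.01]], [[-1.0, -0.6, 0], [0, 0, 0.01]], [[-1.0, -0.6, 0], [0, 0, 0.01]]]'

```text
clock: 28.78
position: [0.4453, -0.2126, 0.0934]
tool_rot: [-3.141, -0.001, -0.28]
force: [-1.2, -0.6, -1.3]
grip_width: 0.0164
```

```bash
python3 -c "
from h import *
s=observe();print(s['force'],s['moment'],s['position'])"
```

```text
[-1.23086061 -0.62640526 -1.34252591] [-0.09163449  0.01318457 -0.05848566] [ 0.44531265 -0.21261716  0.09339424]
```

Unloaded. Lift out.

Request:
move_arm --motion '[[[0, 0, 3], [0, 0, 0]], [[0, 0, 7], [0, 0, 0]], [[0, 0, 12], [0, 0, 0]], [[0, 0, 18], [0, 0, 0]], [[0, 0, 30], [0, 0, 0]], [[-10, 0, 60], [0, 0, 0]], [[-15, 0, 100], [0, 0, 0]], [[-20, 0, 130], [0, 0, 0]], [[-20, 0, 130], [0, 0, 0]]]'

```text
clock: 29.9
position: [0.4255, -0.2132, 0.2258]
tool_rot: [3.141, -0.004, -0.281]
force: [0.1, 0.8, -2.0]
grip_width: 0.0161
```

Run:
```python
from holes import *
s=observe(); f=grab_frame('wrist'); save('w20',f);T=T_of(f,s);np.save('w20.npy',T);print(s['clock'],s['position'],s['tool_rot'],s['force'])
rec=holes(f,T,[.5424,-.2411]); cv2.imwrite('pics/rec20.png',rec[::-1,::-1,::-1])
f=grab_frame('top'); cv2.imwrite(f'pics/t20.png',cv2.resize(f['frame'][180:310,330:450,::-1],None,fx=4.6,fy=4.6,interpolation=cv2.INTER_CUBIC))
```

```text
29.9 [ 0.42548252 -0.21318542  0.22577702] [ 3.14137374 -0.00412137 -0.28064748] [ 0.13194817  0.84330981 -1.99126326]
```

View pics/w20.png

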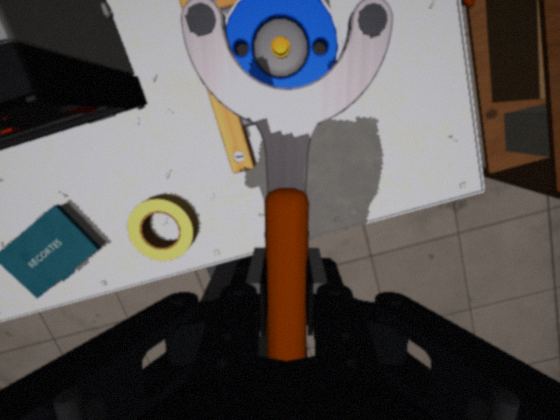

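View pics/t20.png

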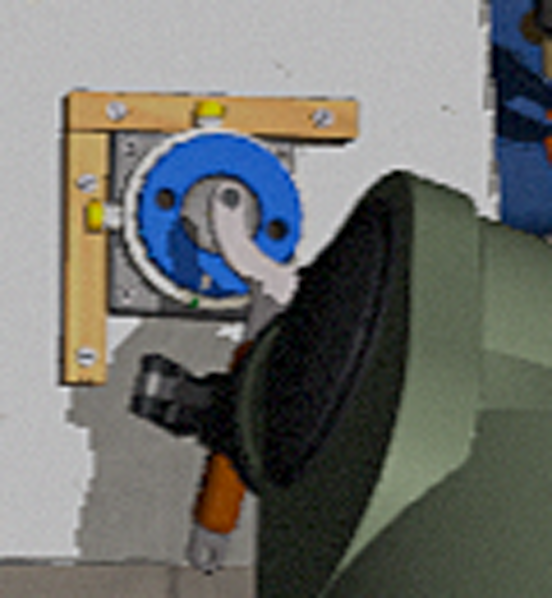

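Request:
move_arm --motion '[[[0, 40, 20], [0, 0, 0.1]], [[10, 80, 40], [0, 0, 0.2]], [[20, 110, 50], [0, 0, 0.28]], [[20, 115, 50], [0, 0, 0.28]], [[20, 115, 50], [0, 0, 0.28]], [[20, 115, 50], [0, 0, 0.28]]]'

```text
clock: 30.75
position: [0.4444, -0.0986, 0.2727]
tool_rot: [3.142, 0.001, -0.002]
force: [-0.2, 0.7, -1.3]
grip_width: 0.0164
```

Run:
```python
from holes import *
s=observe(); f=grab_frame('wrist'); save('w21',f);T=T_of(f,s);np.save('w21.npy',T);print(s['clock'],s['position'],s['tool_rot'],s['force'])
c,r,m=fitring(f,T,box=(300,30,480,240)); print(c,r)
rec=holes(f,T,c); cv2.imwrite('pics/rec21.png',rec[::-1,::-1,::-1])
f=grab_frame('top'); cv2.imwrite(f'pics/t21.png',cv2.resize(f['frame'][180:310,330:450,::-1],None,fx=4.6,fy=4.6,interpolation=cv2.INTER_CUBIC))
```

```text
30.75 [ 0.44442527 -0.09859595  0.27266213] [ 3.14151962e+00  1.29599635e-03 -1.98388579e-03] [-0.23006159  0.71927695 -1.2985713 ]
[ 0.5401987  -0.23936361] 0.04269991570178111
```

View pics/rec21.png

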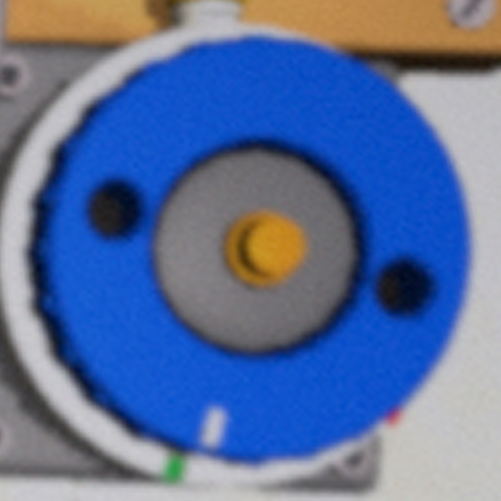

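View pics/w21.png

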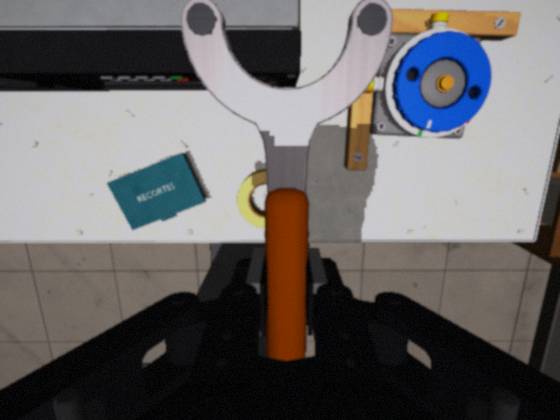

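View pics/t21.png

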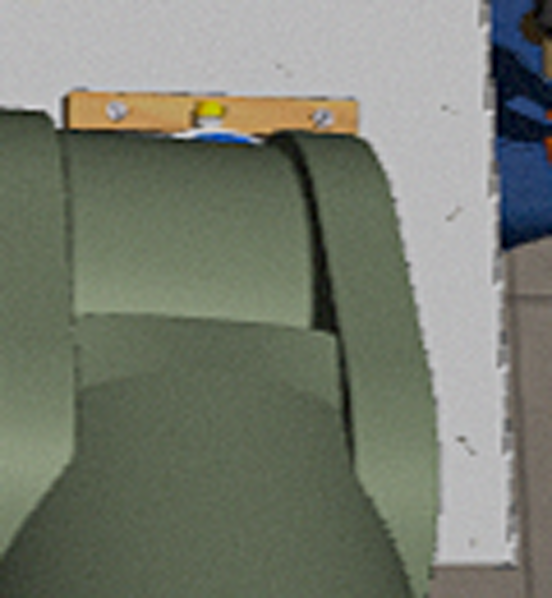

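Run:
```python
from h import *
f=grab_frame('wrist')
cv2.imwrite('pics/w21c.png',cv2.resize(f['frame'][0:180,340:530,::-1],None,fx=4,fy=3.3*4/3.3,interpolation=cv2.INTER_CUBIC)[:600])
cv2.imwrite('pics/w21d.png',cv2.resize(f['frame'][20:170,340:530,::-1],None,fx=4,fy=4,interpolation=cv2.INTER_CUBIC)[:600])
```

```text
(no output)
```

View pics/w21d.png

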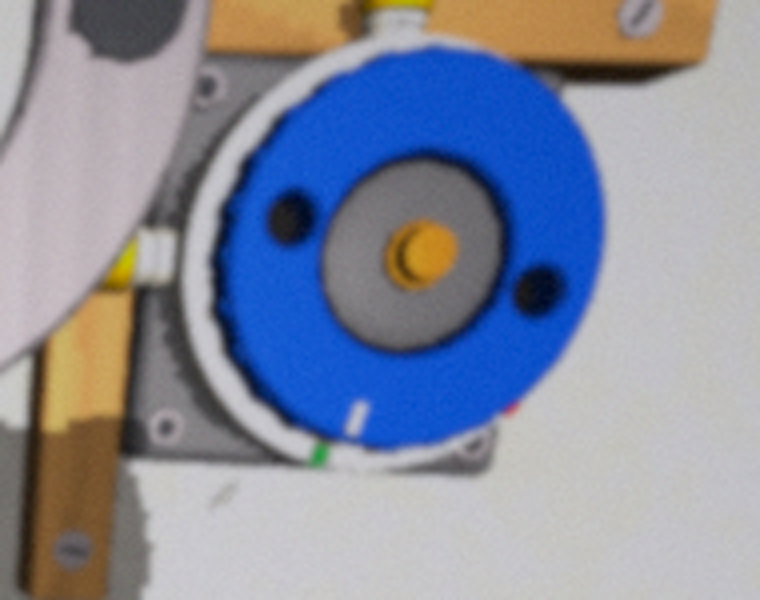

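Run:
```python
from h import *
T=np.load('w21.npy'); f=grab_frame('wrist')
def W(p,z): return ray(f,np.array(p)/4+[340-.375,20-.375],T,z)[:,:2]
deg=lambda v:np.degrees(np.arctan2(v[1],v[0]))
s=W([(210,86),(165,430),(472,443)],.032)
print(s,deg(s[0]-s[1]),deg(s[1]-s[2])-90)
e=W([(150,459),(470,474)],.032); print('edge',deg(e[0]-e[1])-90,e)
b=W([(210,52),(690,65)],.026); print('batten',deg(b[0]-b[1])-90,b)
h=W([(290,217),(538,291)],.074); print('holes',h.mean(0),deg(h[0]-h[1])-90,np.linalg.norm(h[0]-h[1]))
c=h.mean(0)
for z in (.074,.06): 
  w=W([(357,418),(320,455),(512,408)],z); print(z,[deg(c-x) for x in w],np.linalg.norm(w-c,axis=1))
# same with w6 rec: holes etc
```

```text
[[ 0.58342025 -0.2042649 ]
 [ 0.50057474 -0.1993719 ]
 [ 0.496993   -0.28126782]] -3.3800626069595876 -2.50425306562515
edge -2.769949354272157 [[ 0.49307255 -0.19593873]
 [ 0.48891562 -0.28185676]]
batten -1.5501679952841982 [[ 0.59236714 -0.20538083]
 [ 0.58909621 -0.32624823]]
holes [ 0.54030741 -0.24109807] -15.264442012704052 0.060178006692644094
0.074 [np.float64(-14.026866164080054), np.float64(-20.661333271449124), np.float64(38.63237694210413)] [0.03692393 0.04727097 0.04309526]
0.06 [np.float64(-4.774128675532869), np.float64(-13.868812347156622), np.float64(45.45277216241225)] [0.03627073 0.04627552 0.04831183]
```

Request:
move_arm --motion '[[[-5, 50, 0], [0, 0, 0.05]], [[-10, 110, 0], [0, 0, 0.1]], [[-12, 170, 0], [0, 0, 0.2]], [[-12, 230, 0], [0, 0, 0.3]], [[-12, 290, 0], [0, 0, 0.4]], [[-12, 335, -20], [0, 0, 0.476]], [[-12, 351, -70], [0, 0, 0.476]], [[-12, 351, -130], [0, 0, 0.476]], [[-12, 351, -180], [0, 0, 0.476]], [[-12, 351, -210], [0, 0, 0.476]], [[-12, 351, -228], [0, 0, 0.476]], [[-12, 351, -228], [0, 0, 0.476]]]'

```text
clock: 32.45
position: [0.4324, 0.2528, 0.0443]
tool_rot: [3.141, 0.002, 0.476]
force: [-1.2, -0.1, -1.6]
grip_width: 0.0163
```

Request:
move_arm --motion '[[[0, 0, -5], [0, 0, 0]], [[0, 0, -10], [0, 0, 0]], [[0, 0, -12], [0, 0, 0]], [[0, 0, -13], [0, 0, 0]], [[0, 0, -13], [0, 0, 0]]]'

```text
clock: 33.08
position: [0.4329, 0.2532, 0.0324]
tool_rot: [3.142, -0.0, 0.476]
force: [-0.2, 0.2, -1.7]
grip_width: 0.0158
```

Request:
move_arm --motion '[[[0, 0, -1], [0, 0, 0]], [[0, 0, -1.5], [0, 0, 0]], [[0, 0, -1.5], [0, 0, 0]]]'

```text
clock: 33.45
position: [0.4329, 0.2532, 0.0308]
tool_rot: [-3.142, 0.0, 0.476]
force: [0.1, 0.6, -1.8]
grip_width: 0.0168
```

Request:
move_arm --motion '[[[0, 0, 0], [0, 0, 0]], [[0, 0, 0], [0, 0, 0]], [[0, 0, 0], [0, 0, 0]], [[0, 0, 20], [0, 0, 0]], [[0, 0, 60], [0, 0, 0]], [[0, -30, 120], [0, 0, -0.1]], [[0, -80, 170], [0, 0, -0.2]], [[0, -140, 210], [0, 0, -0.3]], [[0, -200, 230], [0, 0, -0.4]], [[10, -260, 240], [0, 0, -0.476]], [[20, -320, 250], [0, 0, -0.476]], [[30, -380, 260], [0, 0, -0.476]]]' --jaw 44

```text
clock: 34.95
position: [0.4599, -0.1106, 0.2885]
tool_rot: [3.141, -0.001, -0.0]
force: [1.2, 0.8, 0.5]
grip_width: 0.0444
```

Request:
move_arm --motion '[[[10, -50, 0], [0, 0, -0.02]], [[20, -100, 0], [0, 0, -0.02]], [[25, -120, 0], [0, 0, -0.02]], [[25, -120, 0], [0, 0, -0.02]], [[25, -120, 0], [0, 0, -0.02]]]'

```text
clock: 35.58
position: [0.4849, -0.2273, 0.2876]
tool_rot: [-3.141, 0.0, -0.019]
force: [0.2, 0.7, -0.1]
grip_width: 0.0439
```

Run:
```python
from holes import *
s=observe(); f=grab_frame('wrist'); save('w22',f);T=T_of(f,s);np.save('w22.npy',T);print(s['clock'],s['position'],s['tool_rot'],s['force'])
c,r,m=fitring(f,T); print(c,r)
rec=holes(f,T,[.5422,-.2409]); cv2.imwrite('pics/rec22.png',rec[::-1,::-1,::-1])
u,v=proj(f,[[*c,.074]],T)[0].astype(int); print(u,v)
f=grab_frame('top'); save('t22',f)
```

```text
35.575 [ 0.48491071 -0.22730504  0.28763282] [-3.14096777e+00  2.14870383e-04 -1.89582648e-02] [ 0.22604915  0.67337244 -0.14845964]
[ 0.54107894 -0.241947  ] 0.04201521975684265
299 128
```

View pics/rec22.png

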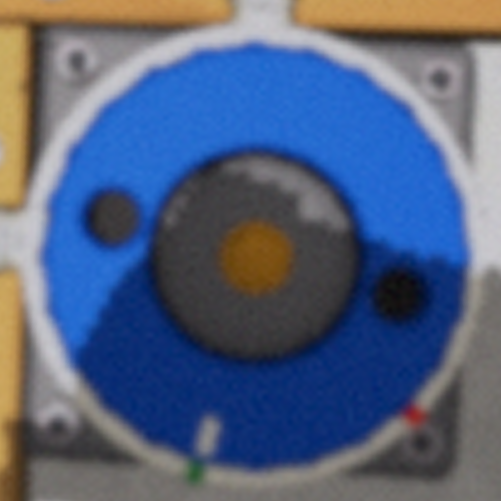

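View pics/t22.png

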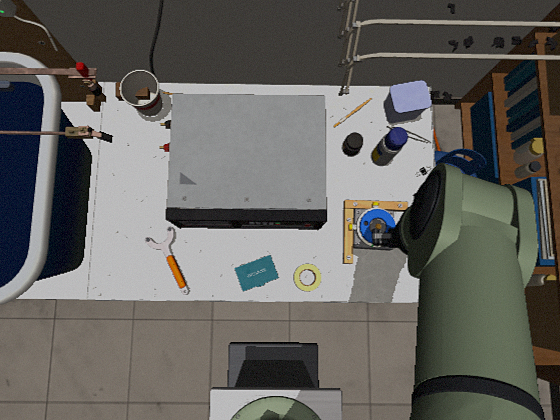

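View pics/w22.png

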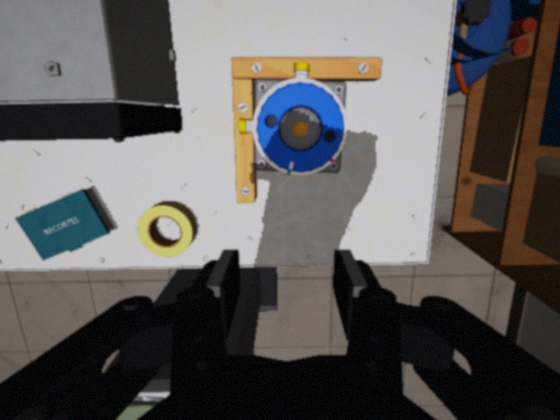

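Request:
move_arm --motion '[[[-27, -20, -40], [0, 0, 0]], [[-30, -20, -100], [0, 0, 0]], [[-30, -20, -160], [0, 0, 0]], [[-30, -20, -215], [0, 0, 0]], [[-30, -20, -245], [0, 0, 0]], [[-30, -20, -252], [0, 0, 0]], [[-30, -20, -252], [0, 0, 0]]]'

```text
clock: 36.55
position: [0.4553, -0.2483, 0.0363]
tool_rot: [3.142, -0.0, -0.02]
force: [-0.3, -0.6, 0.1]
grip_width: 0.0443
```

Request:
move_arm --motion '[[[10, 0, 0], [0, 0, 0]], [[17, 0, 0], [0, 0, 0]], [[21, 0, 0], [0, 0, 0]], [[24, 0, 0], [0, 0, 0]], [[26, 0, 0], [0, 0, 0]], [[28, 0, 0], [0, 0, 0]], [[29, 0, 0], [0, 0, 0]], [[29, 0, 0], [0, 0, 0]]]'

```text
clock: 37.55
position: [0.4814, -0.2494, 0.0356]
tool_rot: [3.141, 0.004, -0.022]
force: [-13.5, -3.8, 9.7]
grip_width: 0.044
```

Request:
move_arm --motion '[[[-12, 0, 0], [0, 0, 0]], [[-14, 0, 40], [0, 0, 0]], [[-10, -10, 80], [0, 0, 0.17]], [[0, -30, 90], [0, 0, 0.35]], [[15, -55, 90], [0, 0, 0.53]], [[30, -78, 90], [0, 0, 0.71]], [[45, -78, 90], [0, 0, 0.89]], [[51, -78, 85], [0, 0, 1.07]], [[51, -78, 80], [0, 0, 1.25]], [[51, -78, 70], [0, 0, 1.43]], [[51, -78, 35], [0, 0, 1.57]], [[51, -78, -1], [0, 0, 1.57]]]'

```text
clock: 39.05
position: [0.5345, -0.3268, 0.0338]
tool_rot: [3.141, -0.0, 1.552]
force: [0.6, 0.4, -1.4]
grip_width: 0.044
```

Request:
move_arm --motion '[[[0, 10, 0], [0, 0, 0]], [[0, 15, 0], [0, 0, 0]], [[0, 19, 0], [0, 0, 0]], [[0, 22, 0], [0, 0, 0]], [[0, 24, 0], [0, 0, 0]], [[0, 26, 0], [0, 0, 0]], [[0, 28, 0], [0, 0, 0]], [[0, 28, 0], [0, 0, 0]]]'

```text
clock: 40.05
position: [0.5354, -0.3014, 0.0354]
tool_rot: [3.14, 0.004, 1.548]
force: [3.5, -14.1, -0.6]
grip_width: 0.0441
```

Request:
move_arm --motion '[[[0, -12, 0], [0, 0, 0]], [[0, -14, 40], [0, 0, 0]], [[-10, -14, 80], [0, 0, -0.17]], [[-30, 0, 90], [0, 0, -0.35]], [[-55, 15, 90], [0, 0, -0.53]], [[-78, 30, 90], [0, 0, -0.71]], [[-78, 50, 90], [0, 0, -0.89]], [[-78, 50, 85], [0, 0, -1.07]], [[-78, 50, 80], [0, 0, -1.25]], [[-78, 50, 70], [0, 0, -1.43]], [[-78, 50, 35], [0, 0, -1.57]], [[-78, 50, 1], [0, 0, -1.57]]]'

```text
clock: 41.55
position: [0.4572, -0.2487, 0.035]
tool_rot: [3.141, -0.001, -0.022]
force: [0.5, -0.9, -1.5]
grip_width: 0.0438
```

Request:
move_arm --motion '[[[10, 0, 0], [0, 0, 0]], [[15, 0, 0], [0, 0, 0]], [[19, 0, 0], [0, 0, 0]], [[22, 0, 0], [0, 0, 0]], [[24, 0, 0], [0, 0, 0]], [[26, 0, 0], [0, 0, 0]], [[28, 0, 0], [0, 0, 0]], [[28, 0, 0], [0, 0, 0]]]'

```text
clock: 42.55
position: [0.482, -0.2488, 0.0355]
tool_rot: [-3.141, 0.005, -0.021]
force: [-15.5, 0.2, 12.1]
grip_width: 0.0442
```

Request:
move_arm --motion '[[[-12, 0, 0], [0, 0, 0]], [[-30, 0, 50], [0, 0, 0]], [[-20, 10, 110], [0, 0, 0]], [[-5, 20, 170], [0, 0, 0]], [[0, 20, 225], [0, 0, 0]], [[0, 20, 250], [0, 0, 0]], [[0, 20, 250], [0, 0, 0]], [[0, 20, 250], [0, 0, 0]]]'

```text
clock: 43.55
position: [0.4844, -0.2285, 0.2849]
tool_rot: [-3.141, 0.001, -0.02]
force: [0.0, 0.3, -0.2]
grip_width: 0.0439
```

Run:
```python
from holes import *
s=observe(); f=grab_frame('wrist'); save('w23',f);T=T_of(f,s);np.save('w23.npy',T);print(s['clock'],s['position'],s['tool_rot'],s['force'])
c,r,m=fitring(f,T); print(c,r)
rec=holes(f,T,[.5422,-.2409]); cv2.imwrite('pics/rec23.png',rec[::-1,::-1,::-1])
f=grab_frame('top'); save('t23',f)
f=grab_frame('scene'); save('s23',f)
```

```text
43.55 [ 0.48437337 -0.22847162  0.28493071] [-3.14129608e+00  8.18089365e-04 -2.03266220e-02] [ 0.00448716  0.26179924 -0.15492129]
[ 0.54247997 -0.24072947] 0.04201929812692773
```

View pics/rec23.png

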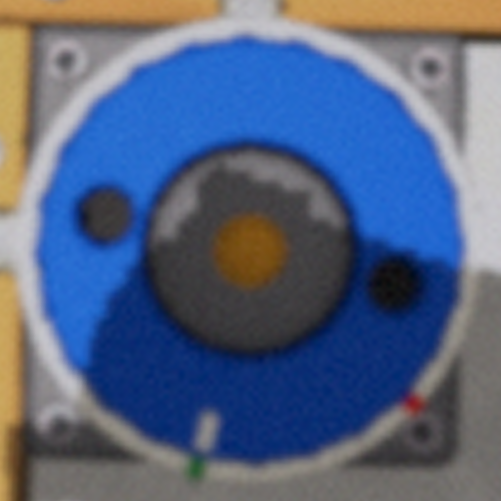

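View pics/w23.png

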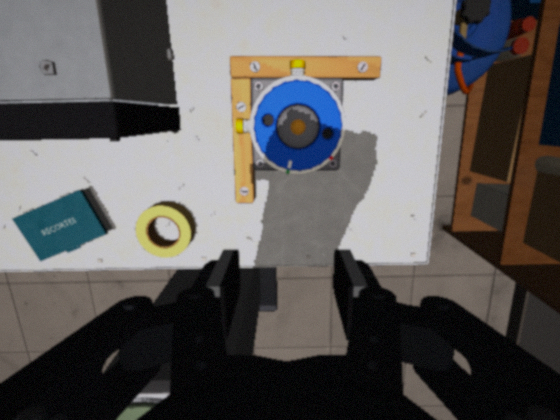

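View pics/s23.png

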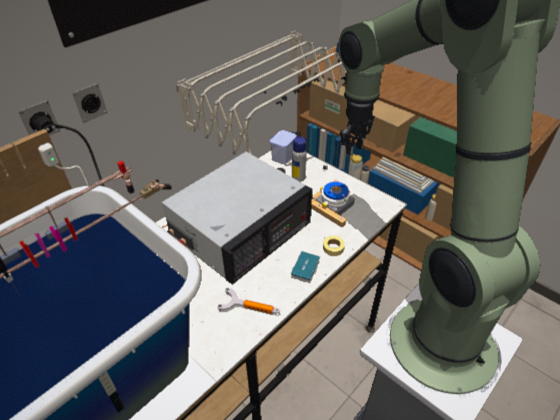

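Run:
```python
from workcell import *
print(job_done())
```

```text
the job is handed in; nothing more can be done
None
```

The lock ring is turned to its end stop, the housing is seated in the corner, and the spanner is back on the worktop. The job was handed in at about 44 s, and it reported no verdict.

- **Seating:** I pushed the housing into the corner with both fingertips along x and then y, and along x once more. It met firm contact of about 19–21 N on both battens.
- **Turning:** Both pins went into the ring's holes without force. I turned the ring about 57° clockwise until the torque rose to an estimated 1.5 N m at the end stop. The spanner then came out unloaded and went back where it had been lying.
- **What went wrong:** The check after turning showed the final torque had twisted the housing about 1.5° and moved it 1–2 mm out of the corner. With the spanner already down, I pushed it home again along x, y and x, and did not touch the ring.
- **Last checks:**
  - The housing's yaw is about -1.05°, against about -1.1° for the stop.
  - The ring centre is at (0.5425, -0.2407), within 1 mm of where it should be.
  - The ring's white mark is at 12.9° and its holes at 13.6°, against 13.2° for the green mark. That agrees within measurement error.
  - The tape and tin look undisturbed and nothing touched the jar or can, judged by eye from the pictures.
- **Unexplained readings:** The single oblique view taken just after unlocking put the ring centre about 2 mm off. The vertical force also read 6–14 N in several pushes. On the first y push I took this to be a finger resting on the batten, so I redid that push with the jaws narrower; the readings on the x pushes I did not explain.

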